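# Dip the tank with the gauge rod and hold it level for reading

### The arm

A 6-joint arm with a two-finger parallel gripper is mounted at the origin on the work surface. World frame = base frame: x ahead of the robot, y to its left, z up, the work surface at z = 0. Lengths are in mm, angles in rad, forces in N, time in s.
With the tool pointing down it reaches from about 350 to 975 mm from the base axis. Payload 7.1 kg.
Tool frame: the origin (TCP) lies on the front face of the gripper's body, between the roots of the fingers; the fingertips stand 80 mm ahead of it and the grasp point (between the pads) lies 61 mm ahead of it (ctrl.tcp_to_grasp is the distance from the TCP to the grasp point, in mm); z points along the fingers, y is the direction in which the jaws open and shut (so a half turn about z gives the same grasp; the last joint's range is limited). The gripper opens to 88 mm and grips with 3 to 60 N. Pads are 20 mm wide; open, the fingers measure 115 mm over their backs; the gripper's body (75 mm by 178 mm) begins 61 mm behind the grasp point.
Start: joints at [1.255, 0.423, 1.63, -0, 1.089, -0.019], TCP at [182.757, 597.667, 302.675] pointing down, gripper open.
Joint ranges: [-3, 3], [-0.9, 2.11], [0.09, 2.58], [-1.31, 4.45], [0.11, 2.69], [-2.54, 2.54]. Speed limits (rad/s): [2.39, 2.39, 3.01, 3.14, 3.14, 3.14].

### API

Orientations are given as a rotation vector (axis times angle).
In Python, from workcell import telemetry, get_image, ctrl gives the robot as it stands.
- The arm moves only by the tool send_rows, never from a script. Its argument "rows" is a list of rows, each a list of 5 numbers: the shift along the tool's x, y, z in m, then the turn about the tool's z in rad, then the opening, from -1 (shut) to 1 (fully open). A call has 1 to 5 rows; each row shifts and turns the commanded pose from where the row before left it, along the tool's axes as they then stand; what a row does not reach is not made up. A row lasts 1/10 s, in which the tool goes at most 50 mm and 8.59 degrees, less where a joint would pass 70% of its speed; a pose out of reach is approached as far as the arm can. A call with a gripper value outside its range is refused whole. The fingers move at their own pace and stop on an object; the grip force is fixed at half the most. Time passes only in rows, so rows that do not move let the fingers close. It gives the time, the measured TCP pose, the force and the opening at its end, in the units of the state.
- telemetry.get_obs(): the state, without advancing time (a new reading comes with each control period).
- get_image(name): name is "side" or "top"; returns a dict with "color" (384x512x3 uint8, blue, green, red), "z_map" (384x512 float32, mm along the optical axis (not along the pixel's ray), 0 where there is no reading), "camera_matrix" (3x3 intrinsics, pixels), "rvec" (rotation vector, rad) and "tvec" (3), from world to camera coordinates, as OpenCV has them. Camera axes: x right, y down, z forward; pixel columns grow to the right and rows downward; lengths in mm; the calibration is good to about 2 mm. A picture is of the moment at which its call begins.
- ctrl.close_job(): hands the job in, once; it reports no verdict.
The state is a dict: "t": time; "qpos": joint angles; "qvel": joint speeds; "joint_torque": joint torques, N m; "ee_pos": TCP position; "orientation": TCP orientation; "ft_force": force on the tool from outside, world axes, zero at the start; "moment": the same for the moment, N m; "width": finger opening in mm.
Only numpy, scipy, OpenCV 4.12 (cv2) and the standard library are available. Lean on these libraries where they do the work, as an engineer would, in place of code of your own. Each camera call takes 0.05 s, during which the arm holds its last target.

### The job

Lift the loose cover plate off the two pins of the long storage box and set it down flat, right way up, on a free part of the desk without dropping it. Then take the gauge rod out of the box by its handle, push it down the tank's slanted guide tube until its collar stops against the mouth, pause there for a moment, and draw it right out again. Finish while still holding the rod in the gripper, level and still, at least 12 cm above the desk and touching nothing else, so that it can be read; leave the notebook, the bottle and the carton where they stand.

Things in the scene. Friction and masses are not known exactly. Their poses are not given: they have to be found in the camera images.
- box: Long grey storage box, 236 x 100 mm, fixed. Origin: centre of its underside, on the desk; x along its length, z up. End blocks 24 mm thick, 64 mm high, each with an upright pin (8 mm thick, 14 mm tall, at x = -106 and +106 mm); long sides only 20 mm high. The rod lies along x in two black saddles (10 mm thick, 40 mm wide, at x = -52 and +77 mm): lift it straight up.
- cover_handle (a point): Centre of the black grip bar (80 mm long in x, 14 x 14 mm) of the loose aluminium cover plate, 31 mm above the plate's underside, over its middle. Plate 236 x 100 x 5 mm, 0.2 to 0.3 kg, lying on the box's end blocks, in line with the box, pins through its two 12 mm holes: raise it 20 mm before moving sideways. x along the plate, z up. Plate flat on the desk: this point is 31 mm up.
- cover: The same cover plate; origin at the centre of the plate's underside.
- rod_handle (a point): Centre of the gauge rod's wooden handle, 76 mm long, 14 x 14 mm square. x along the rod from tip to handle. The rod (0.09 kg, 172 mm) is, from the tip: steel shaft 9 mm thick, 90 mm long, rounded end; steel collar 26 mm across, 6 mm thick; handle. It starts level under the cover, tip towards the box's -x, its axis 42 mm above the desk, this point 48 mm from the box's centre towards +x.
- rod_tip (a point): Very tip of the gauge rod, 134 mm from the handle's centre along the rod's -x.
- rod_collar (a point): Centre of the collar's stop face (the face towards the tip), 44 mm from the handle's centre along the rod's -x and 90 mm from the tip.
- gauge_rod: The gauge rod itself; origin and axes as rod_handle.
- tank: White tank, 130 x 130 mm, 104 mm high (knob on top to 116 mm), fixed to the desk; a slanted guide tube rises from its side away from the robot. Origin: on the desk straight below the tube's mouth; x points horizontally the way the mouth faces, z up; the tank stands 79 to 215 mm behind (-x). The mouth is 145 mm above the desk.
- tube_mouth (a point): Centre of the mouth of the steel guide tube. z points out of the tube along its axis, 40 degrees above the horizontal. Tube 25 mm outside, 15 mm hole, 115 mm deep: the collar stops on the rim when the 90 mm shaft is fully in. The mouth faces roughly away from the robot.
- book: Closed green notebook, 105 x 150 x 16 mm, lying on the desk; origin at its underside's centre. Leave alone.
- reagent_bottle: Glass bottle with black cap, 56 mm wide, 110 mm high, standing; origin at its underside's centre. Leave alone.
- pen_carton: Plain blue carton, 60 x 90 x 70 mm, standing; origin at its underside's centre. Leave alone.

How it is judged (in metres and radians):
On the way, in this order (a step that is already met when the one before it is completed fails the run):
1. the cover plate is off the pins and lies flat, right way up, on the desk, let go (height (world z) of cover_handle between 0.026 and 0.036 m and angle between cover_handle's own z axis and vertical below 0.06 rad and contact force between the fingers and cover below 0.2 N), for 0.2 s.
2. the rod is in the guide tube with its collar against the mouth (within 3 mm) (z of rod_collar in the frame of tube_mouth below 0.003 m and distance between rod_collar and tube_mouth below 0.006 m and angle between the x axis of rod_tip and the z axis of tube_mouth, either way round below 0.1 rad), for 0.2 s.
3. the rod is drawn out of the tube (z of rod_tip in the frame of tube_mouth above 0.005 m), for 0.1 s.
At the end, for the whole second after the job is handed in: The gripper holds the rod, level within 7 degrees, at rest, tip and handle over 11.5 cm above the desk, tip over 2 cm from the tube mouth, rod touching none of the other listed things; the cover lies flat (within 3.5 degrees), right way up, on the desk (height (world z) of cover_handle between 0.026 and 0.036 m and angle between cover_handle's own z axis and vertical below 0.06 rad and angle between rod_handle's own x axis and vertical between 1.4508 and 1.6908 rad and height (world z) of each of rod_tip, rod_handle above 0.115 m and contact force between the fingers and gauge_rod above 1 N and linear speed of gauge_rod below 0.03 m/s and angular speed of gauge_rod below 0.2 rad/s and contact force between gauge_rod and tank below 0.1 N and contact force between gauge_rod and box below 0.1 N and contact force between gauge_rod and cover below 0.1 N and contact force between gauge_rod and book below 0.1 N and contact force between gauge_rod and reagent_bottle below 0.1 N and contact force between gauge_rod and pen_carton below 0.1 N and distance between rod_tip and tube_mouth above 0.02 m); the arm keeps its last pose, push and grip.
It fails at once if the cover plate is dropped or knocked off (moves faster than 0.6 m/s while not gripped) (linear speed of cover above 0.6 m/s and contact force between the fingers and cover below 0.1 N).
It fails at once if the book, bottle or carton is moved by more than 3 cm or tipped (distance of any of book, reagent_bottle, pen_carton from where it was at the start of the episode above 0.03 m or angle between any of reagent_bottle, pen_carton's own z axis and vertical above 0.4 rad).
It also fails if it takes over 64 s, if anything falls off the work surface, if the arm or the gripper's body presses on something with over 40 N, if the wrist force passes 120 N, or if a joint passes its speed limit or range.

## Working session

There is one attempt and no reset: what is moved stays moved. The work goes in short steps, Python scripts to look and compute and a tool call to move; the robot and the scene stay as the last step left them, time stands still between calls to the robot, and variables do not carry over. Pictures are saved under pics/ and viewed, and the job is handed in when it is done.

Besides the shell and the picture viewer there is one more tool, called after ">>>" by a JSON object that holds its "op" and its "data". send_rows: Moves the arm, as the interface text tells. Its arguments: {"type":"object","properties":{"rows":{"type":"array"}},"required":["rows"]}

```bash
ls; mkdir -p pics
cat > h.py <<'E'
import numpy as np, cv2
from workcell import telemetry, get_image, ctrl
def shot(n,fn):
    d=get_image(n); cv2.imwrite('pics/'+fn+'.png',d['color']); np.savez('pics/'+fn+'.npz',**d); return d
def ld(fn): return dict(np.load('pics/'+fn+'.npz'))
def RT(d): return cv2.Rodrigues(np.asarray(d['rvec'],float))[0], np.asarray(d['tvec'],float).ravel()
def pix(d,u,v,z=None,h=None):
    R,t=RT(d);K=np.asarray(d['camera_matrix'])
    ray=R.T@np.linalg.inv(K)@np.array([u,v,1.]); c=-R.T@t
    if h is not None: return c+ray*(h-c[2])/ray[2]
    if z is None: z=d['z_map'][int(round(v)),int(round(u))]
    return c+ray*z
def proj(d,p):
    p=np.atleast_2d(np.asarray(p,float)); return cv2.projectPoints(p,np.asarray(d['rvec'],float),np.asarray(d['tvec'],float),np.asarray(d['camera_matrix'],float),None)[0].reshape(-1,2)
def cloud(d):
    R,t=RT(d);K=np.asarray(d['camera_matrix']);z=d['z_map'];v,u=np.mgrid[:z.shape[0],:z.shape[1]]
    P=np.stack([(u-K[0,2])/K[0,0]*z,(v-K[1,2])/K[1,1]*z,z],-1); return (P-t)@R
def crop(d,fn,u0,v0,u1,v1,s):
    cv2.imwrite('pics/'+fn+'.png',cv2.resize(d['color'][v0:v1,u0:u1],None,fx=s,fy=s,interpolation=cv2.INTER_CUBIC))
def st():
    o=telemetry.get_obs(); R=cv2.Rodrigues(np.asarray(o['orientation'],float))[0]
    print('t',o['t'],'p',np.round(o['ee_pos'],1),'w',o['width'],'F',np.round(o['ft_force'],1)); print(np.round(R,4)); print('q',np.round(o['qpos'],3)); return o,R
E
python3 - <<'E'
from h import *
st()
for n in('top','side'):
    d=shot(n,n+'0'); R,t=RT(d); print(n,-R.T@t,R[2],d['camera_matrix'])
E
```

```text
pics
t 0.0 p [182.6 597.3 301.9] w 87.85152868567015 F [-0.5  0.4  0. ]
[[-9.563e-01  2.924e-01 -4.000e-04]
 [ 2.924e-01  9.563e-01 -1.400e-03]
 [-0.000e+00 -1.500e-03 -1.000e+00]]
q [ 1.255  0.424  1.631 -0.     1.089 -0.019]
top [ 407.49502916  -16.03182796 1199.13981539] [ 0.16720275  0.00297484 -0.98591804] [[486.92790476   0.         248.51160078]
 [  0.         486.92790476 197.54729641]
 [  0.           0.           1.        ]]
side [296.52402276 722.60515878 702.19712177] [ 0.27833368 -0.74736289 -0.60330679] [[425.1733234    0.         255.09487623]
 [  0.         425.1733234  194.56313938]
 [  0.           0.           1.        ]]
```

View pics/top0.png

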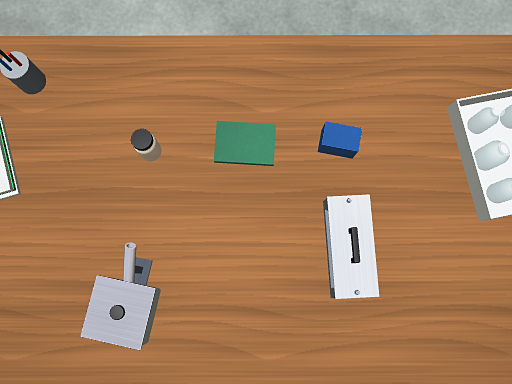

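View pics/side0.png

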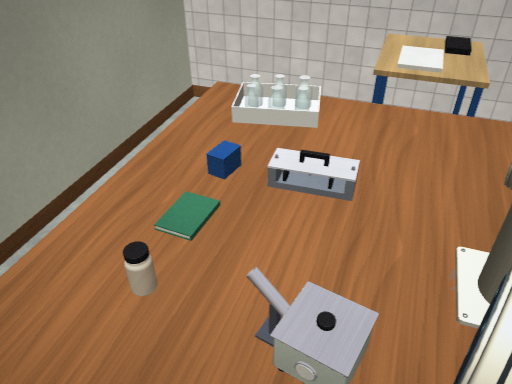

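The top view shows the tank at the lower left (knob ~117,312, mouth ~130,246) and the box with its cover at ~353,246, pins at (349,201) and (357,292). The book is at 245,143, the bottle at 145,143 and the carton at 341,140. Next I'll enlarge these.

Run:
```python
from h import *
d=ld('top0'); s=ld('side0')
crop(d,'c1',310,180,400,310,5); crop(d,'c2',75,230,175,355,5)
a=cv2.resize(s['color'][255:384,235:385],None,fx=5,fy=4.5,interpolation=cv2.INTER_CUBIC); cv2.imwrite('pics/c3.png',a[:600])
for nm,u,v in [('pinA',349,201),('pinB',357,292),('bar',355,245),('knob',117,312),('book',245,143),('cap',142,137),('carton',342,132),('mouth',130,246)]:
    print(nm,np.round(pix(d,u,v),1))
```

```text
pinA [ 588.7 -246.3   80.9]
pinB [ 380.9 -256.9   81.3]
bar [ 485.  -251.4  104.2]
knob [339.5 272.9 116.5]
book [745.3  -3.8  22.3]
cap [735.4 234.5 108.7]
carton [ 758.6 -237.7   69.9]
mouth [480.9 245.2 137.6]
```

View pics/c1.png

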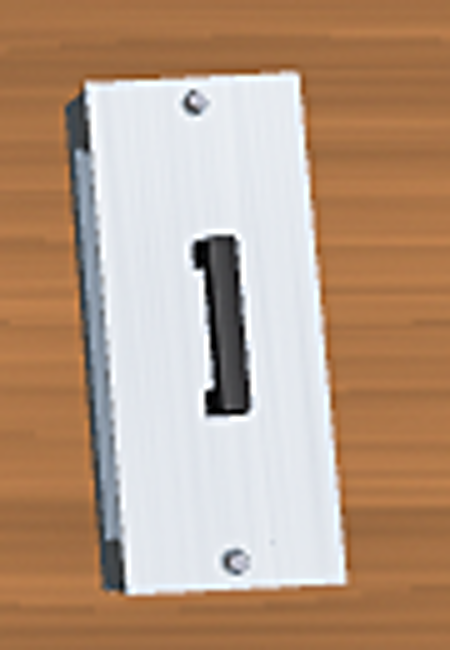

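View pics/c2.png

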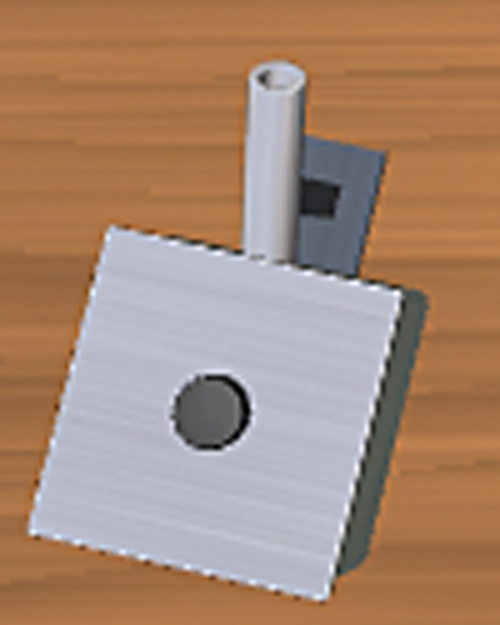

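View pics/c3.png

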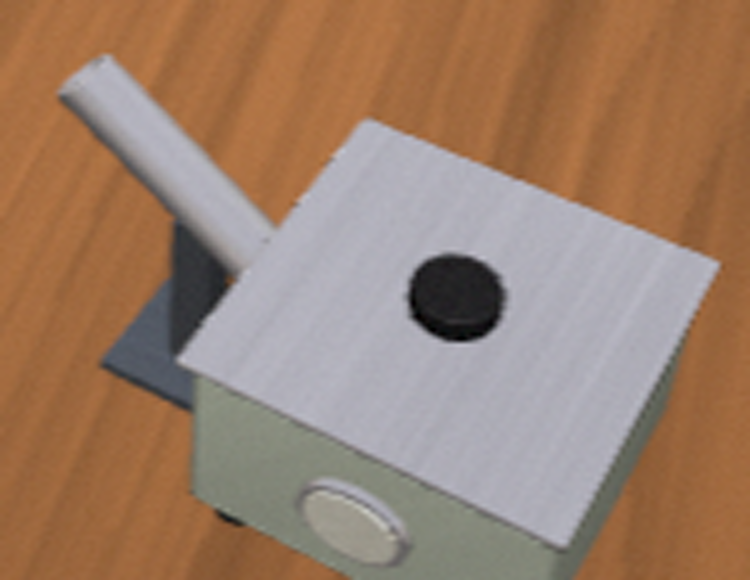

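Run:
```python
from h import *
d=ld('top0'); s=ld('side0')
a=cv2.resize(s['color'][140:205,255:375],None,fx=6,fy=6,interpolation=cv2.INTER_CUBIC); cv2.imwrite('pics/c4.png',a)
a=cv2.resize(s['color'][260:310,240:300],None,fx=12,fy=12,interpolation=cv2.INTER_CUBIC); cv2.imwrite('pics/c5.png',a)
a=cv2.resize(d['color'][238:288,100:160],None,fx=12,fy=12,interpolation=cv2.INTER_CUBIC); cv2.imwrite('pics/c6.png',a)
f=lambda U,V,s,u0,v0:((U+.5)/s-.5+u0,(V+.5)/s-.5+v0)
# tank top
for c in [(108,227),(403,290),(328,600),(30,535)]:
    u,v=f(*c,5,75,230); print('tankc',np.round(pix(d,u,v,h=104),1))
for c in [(85,82),(298,73),(347,583),(128,592)]:
    u,v=f(*c,5,310,180); print('plate',np.round(pix(d,u,v,h=69),1))
for c in [(194,100),(235,560)]:
    u,v=f(*c,5,310,180); print('pin',np.round(pix(d,u,v,h=77),1))
print('mouth top',pix(d,*f(277,76,5,75,230),h=145)); print('mouth side',pix(s,252,271.3,h=145))
```

```text
tankc [419.  326.1 104. ]
tankc [391.3 193.9 104. ]
tankc [259.2 222.3 104. ]
tankc [286.5 353.2 104. ]
plate [ 602.6 -196.5   69. ]
plate [ 606.8 -296.8   69. ]
plate [ 371.2 -309.2   69. ]
plate [ 367.3 -209.5   69. ]
pin [ 592.6 -245.8   77. ]
pin [ 381.7 -256.9   77. ]
mouth top [482.99186767 243.44202886 145.        ]
mouth side [482.10786095 243.69534957 145.        ]
```

View pics/c4.png

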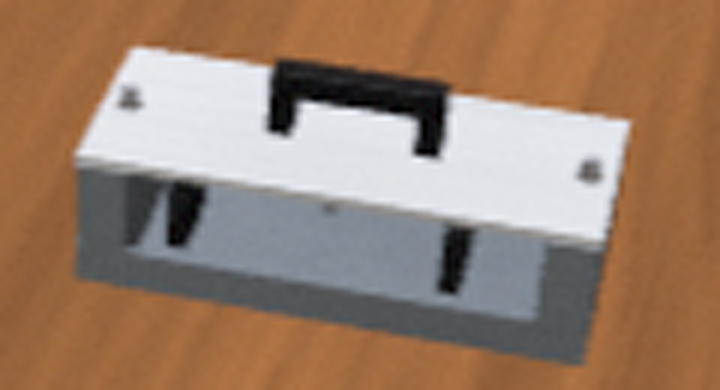

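View pics/c5.png

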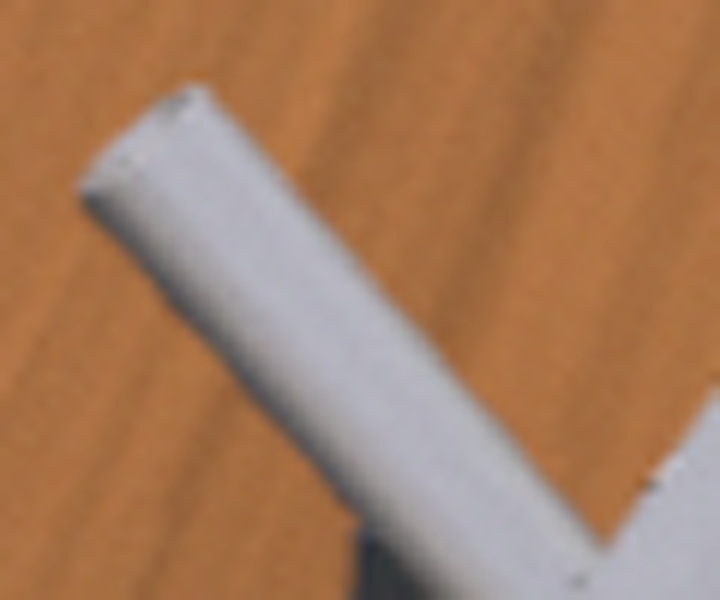

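View pics/c6.png

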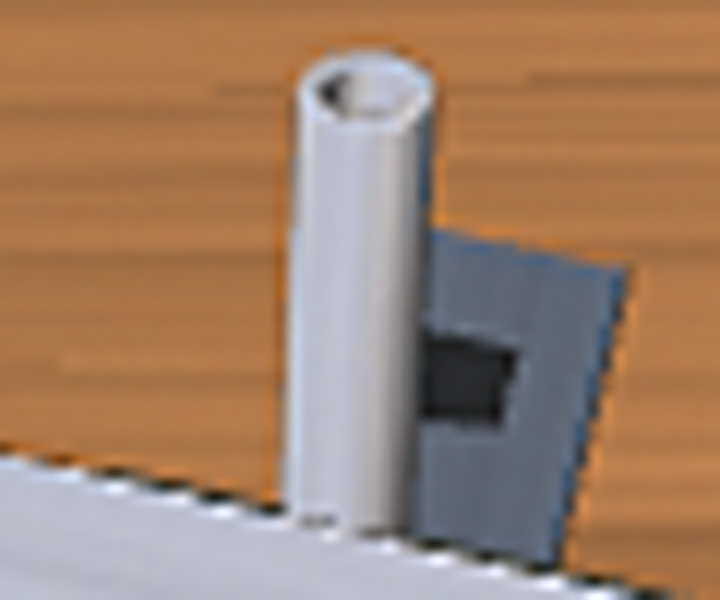

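```bash
cat >> h.py <<'E'
def plan(target,yaw_deg=None):
    """target = world grasp point mm; yaw = desired heading of tool -x (rod x) deg"""
    o,R=st(); 
    if yaw_deg is not None:
        cur=np.degrees(np.arctan2(-R[1,0],-R[0,0])); dy=(yaw_deg-cur+180)%360-180
        print('cur yaw(-x)',cur,'turn about tool z', -np.radians(dy))
    g=np.asarray(o['ee_pos'])+R[:,2]*61
    w=np.asarray(target)-g; print('grasp',np.round(g,1),'world shift',np.round(w,1),'tool shift m',np.round(R.T@w/1000,4))
E
python3 - <<'E'
from h import *
s=ld('side0')
f=lambda U,V,s,u0,v0:((U+.5)/s-.5+u0,(V+.5)/s-.5+v0)
for c in [(130,97),(590,170)]: print(np.round(pix(s,*f(*c,6,255,140),h=77),1))
print(np.round(pix(s,*f(358,78,6,255,140),h=102),1))
print(ctrl.tcp_to_grasp)
plan([487,-252,180],3.05)
E
```

```text
[ 590.9 -238.8   77. ]
[ 380.8 -248.1   77. ]
[ 487.8 -249.4  102. ]
61.3
t 0.1 p [182.6 597.3 302. ] w 87.76025771443665 F [-0.   0.1 -0.3]
[[-9.563e-01  2.925e-01 -4.000e-04]
 [ 2.925e-01  9.563e-01 -1.300e-03]
 [ 0.000e+00 -1.400e-03 -1.000e+00]]
q [ 1.255  0.424  1.631  0.     1.089 -0.019]
cur yaw(-x) -17.007070482249613 turn about tool z -0.3500619182198229
grasp [182.6 597.2 241. ] world shift [ 304.4 -849.2  -61. ] tool shift m [-0.5395 -0.723   0.062 ]
```

>>> {"op": "send_rows", "data": {"rows": [[0,0,0,-0.12,1],[0,0,0,-0.12,1],[0,0,0,-0.11,1],[0,0,0,0,1]]}}

```text
t: 0.5
ee_pos: [182.7, 597.4, 302.2]
orientation: [0.085, -3.14, 0.001]
ft_force: [0.1, -0.2, -0.3]
width: 87.6
```

Run:
```python
from h import *
plan([487,-252,180],3.05)
```

```text
t 0.5 p [182.7 597.4 302.2] w 87.59945452130995 F [ 0.1 -0.2 -0.3]
[[-9.985e-01 -5.420e-02 -3.000e-04]
 [-5.420e-02  9.985e-01 -9.000e-04]
 [ 3.000e-04 -9.000e-04 -1.000e+00]]
q [ 1.255  0.424  1.63  -0.     1.089 -0.37 ]
cur yaw(-x) 3.1045680770977278 turn about tool z 0.0009523926118376964
grasp [182.6 597.4 241.2] world shift [ 304.4 -849.4  -61.2] tool shift m [-0.2579 -0.8646  0.0619]
```

>>> {"op": "send_rows", "data": {"rows": [[-0.028,-0.04,0,0,1],[-0.028,-0.04,0,0,1],[-0.028,-0.04,0,0,1],[-0.028,-0.04,0,0,1],[-0.028,-0.04,0,0,1]]}}

```text
t: 1.0
ee_pos: [333.9, 403.7, 302.6]
orientation: [-0.079, 3.141, -0.0]
ft_force: [0.1, -0.4, 0.4]
width: 87.9
```

>>> {"op": "send_rows", "data": {"rows": [[-0.02,-0.045,0,0,1],[-0.02,-0.045,0,0,1],[-0.02,-0.045,0,0,1],[-0.02,-0.045,0,0,1],[-0.02,-0.045,0,0,1]]}}

```text
t: 1.5
ee_pos: [445.5, 184.1, 302.8]
orientation: [-0.078, 3.14, 0.0]
ft_force: [0.2, 0.3, -0.8]
width: 87.8
```

>>> {"op": "send_rows", "data": {"rows": [[-0.004,-0.048,0,0,1],[-0.004,-0.048,0,0,1],[-0.004,-0.048,0,0,1],[-0.004,-0.048,0,0,1],[0,-0.048,0,0,1]]}}

```text
t: 2.0
ee_pos: [473.9, -54.8, 302.8]
orientation: [-0.078, 3.14, -0.0]
ft_force: [0.2, 0.1, 0.8]
width: 88.0
```

Run:
```python
from h import *
plan([487,-252,180],3.05)
```

```text
t 2.0 p [473.9 -54.8 302.8] w 88.02011177053294 F [0.2 0.1 0.8]
[[-9.988e-01 -4.970e-02  7.000e-04]
 [-4.970e-02  9.988e-01 -0.000e+00]
 [-7.000e-04 -1.000e-04 -1.000e+00]]
q [-0.14   0.204  1.948  0.     0.988 -1.761]
cur yaw(-x) 2.8498301432627415 turn about tool z -0.0034936230633105655
grasp [474.  -54.8 241.8] world shift [  13.  -197.2  -61.8] tool shift m [-0.0032 -0.1976  0.0618]
```

>>> {"op": "send_rows", "data": {"rows": [[-0.003,-0.048,0,0,1],[0,-0.048,0,0,1],[0,-0.048,0,0,1],[0,-0.03,0.02,0,1],[0,0,0,0,1]]}}

```text
t: 2.5
ee_pos: [485.2, -229.3, 280.8]
orientation: [0.072, -3.139, -0.001]
ft_force: [0.8, 0.7, -0.3]
width: 87.7
```

>>> {"op": "send_rows", "data": {"rows": [[0,0,0.02,0,1],[0,0,0,0,1]]}}

```text
t: 2.7
ee_pos: [484.7, -225.4, 260.9]
orientation: [0.08, -3.137, -0.003]
ft_force: [0.3, 0.3, -0.9]
width: 87.8
```

Run:
```python
from h import *
plan([487,-251.5,97],3.05)
```

```text
t 2.7 p [ 484.7 -225.4  260.9] w 87.79888196737967 F [ 0.3  0.3 -0.9]
[[-0.9987 -0.0508 -0.0038]
 [-0.0508  0.9987  0.0021]
 [ 0.0037  0.0023 -1.    ]]
q [-0.458  0.348  1.861  0.     0.937 -2.079]
cur yaw(-x) 2.9122980355876145 turn about tool z -0.0024033526654599507
grasp [ 484.5 -225.3  199.9] world shift [   2.5  -26.2 -102.9] tool shift m [-0.0016 -0.0265  0.1028]
```

>>> {"op": "send_rows", "data": {"rows": [[-0.002,-0.026,0.02,0,1],[0,0,0.03,0,1],[0,0,0.02,0,1],[0,0,0,0,1],[0,0,0,0,1]]}}

```text
t: 3.2
ee_pos: [489.8, -251.7, 193.5]
orientation: [0.084, -3.14, -0.0]
ft_force: [-0.1, -0.2, -0.1]
width: 87.9
```

Run:
```python
from h import *
plan([487,-251.5,97],3.05)
shot('side','s1');d=shot('top','t1')
a=ld('s1'); crop(a,'s1c',230,100,390,220,4)
```

```text
t 3.2 p [ 489.8 -251.7  193.5] w 87.87623795491567 F [-0.1 -0.2 -0.1]
[[-9.986e-01 -5.320e-02 -0.000e+00]
 [-5.320e-02  9.986e-01  1.000e-04]
 [ 0.000e+00  1.000e-04 -1.000e+00]]
q [-0.496  0.469  1.867  0.     0.806 -2.12 ]
cur yaw(-x) 3.050384121459078 turn about tool z 6.704184188721106e-06
grasp [ 489.8 -251.7  132.5] world shift [ -2.8   0.2 -35.5] tool shift m [0.0027 0.0003 0.0355]
```

View pics/s1c.png

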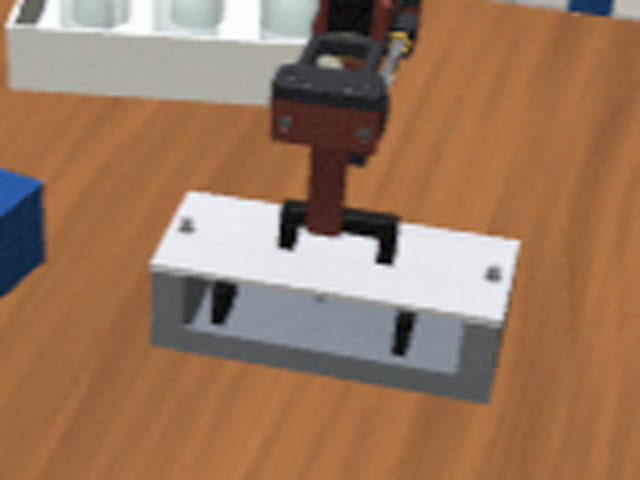

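The gripper is lined up over the bar: the near finger sits at about (325,200) in the crop, roughly mid-bar. I'll lower and close.

>>> {"op": "send_rows", "data": {"rows": [[0.003,0,0.015,0,1],[0,0,0.015,0,1],[0,0,0.004,0,1],[0,0,0,0,1],[0,0,0,0,1]]}}

```text
t: 3.8
ee_pos: [487.0, -252.6, 159.7]
orientation: [-0.084, 3.139, -0.001]
ft_force: [0.5, -0.4, 0.0]
width: 87.4
```

>>> {"op": "send_rows", "data": {"rows": [[0,0,0,0,-1],[0,0,0,0,-1],[0,0,0,0,-1],[0,0,0,0,-1],[0,0,0,0,-1]]}}

```text
t: 4.3
ee_pos: [486.4, -252.4, 158.8]
orientation: [-0.083, 3.14, -0.0]
ft_force: [-0.2, 0.4, -0.9]
width: 51.4
```

>>> {"op": "send_rows", "data": {"rows": [[0,0,0,0,-1],[0,0,0,0,-1],[0,0,0,0,-1]]}}

```text
t: 4.6
ee_pos: [486.4, -252.4, 158.7]
orientation: [0.084, -3.14, -0.0]
ft_force: [-1.0, 0.9, 0.4]
width: 27.4
```

>>> {"op": "send_rows", "data": {"rows": [[0,0,0,0,-1],[0,0,0,0,-1],[0,0,0,0,-1],[0,0,0,0,-1]]}}

```text
t: 5.0
ee_pos: [486.4, -252.4, 158.7]
orientation: [-0.084, 3.14, -0.0]
ft_force: [0.0, -1.1, -0.5]
width: 13.7
```

>>> {"op": "send_rows", "data": {"rows": [[0,0,-0.01,0,-1],[0,0,-0.02,0,-1],[0,0,-0.03,0,-1],[0,0,0,0,-1],[0,0,0,0,-1]]}}

```text
t: 5.5
ee_pos: [486.4, -252.4, 219.3]
orientation: [-0.084, 3.139, -0.001]
ft_force: [0.5, 0.0, -3.2]
width: 13.7
```

Run:
```python
from h import *
plan([487,-40,97],3.05)
a=shot('side','s2'); crop(a,'s2c',230,80,390,220,4)
```

```text
t 5.5 p [ 486.4 -252.4  219.3] w 13.690686312481835 F [ 0.5  0.  -3.2]
[[-9.986e-01 -5.320e-02  1.200e-03]
 [-5.320e-02  9.986e-01 -6.000e-04]
 [-1.200e-03 -7.000e-04 -1.000e+00]]
q [-0.5    0.425  1.861  0.     0.854 -2.124]
cur yaw(-x) 3.0472468432650848 turn about tool z -4.805164984766238e-05
grasp [ 486.5 -252.4  158.3] world shift [  0.5 212.4 -61.3] tool shift m [-0.0117  0.2122  0.0612]
```

View pics/s2c.png

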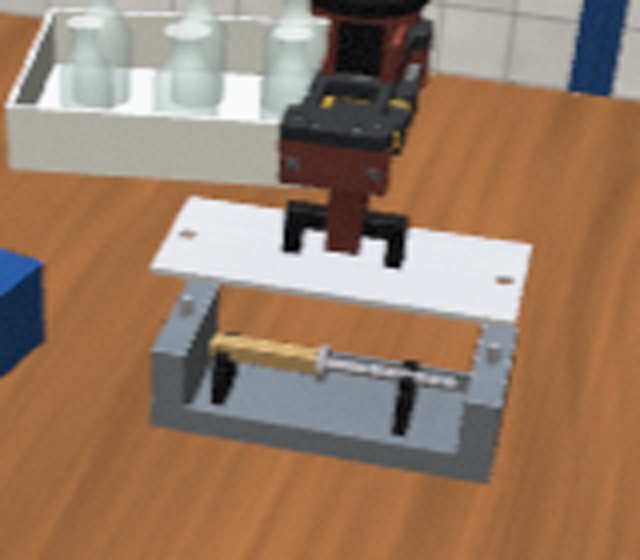

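The cover is level in the gripper and clear of both pins. The rod lies with its wooden handle at the far (+x) end, as expected. I'll carry the cover towards +y.

>>> {"op": "send_rows", "data": {"rows": [[0,0.02,0,0,-1],[-0.002,0.04,0,0,-1],[-0.003,0.045,0,0,-1],[-0.003,0.045,0,0,-1],[-0.002,0.03,0,0,-1]]}}

```text
t: 6.05
ee_pos: [485.4, -69.7, 217.3]
orientation: [0.085, -3.137, -0.001]
ft_force: [0.1, 0.1, -2.6]
width: 14.0
```

>>> {"op": "send_rows", "data": {"rows": [[0,0.02,0.02,0,-1],[0,0,0.03,0,-1],[0,0,0.03,0,-1],[0,0,0.02,0,-1],[0,0,0,0,-1]]}}

```text
t: 6.55
ee_pos: [483.2, -51.7, 115.4]
orientation: [0.084, -3.133, -0.002]
ft_force: [0.8, -0.9, -2.2]
width: 13.6
```

>>> {"op": "send_rows", "data": {"rows": [[0,0,0,0,-1],[0,0,0,0,-1]]}}

```text
t: 6.75
ee_pos: [486.1, -52.3, 119.3]
orientation: [-0.083, 3.14, -0.0]
ft_force: [0.4, -1.7, -2.4]
width: 13.6
```

Run:
```python
from h import *
plan([487,-50,33.4],3.05)
a=shot('side','s3'); crop(a,'s3c',180,130,380,270,4)
```

```text
t 6.75 p [486.1 -52.3 119.3] w 13.629345225550821 F [ 0.4 -1.7 -2.4]
[[-9.986e-01 -5.300e-02  8.000e-04]
 [-5.300e-02  9.986e-01 -1.000e-04]
 [-8.000e-04 -2.000e-04 -1.000e+00]]
q [-0.131  0.535  2.025 -0.     0.58  -1.755]
cur yaw(-x) 3.0394531067065507 turn about tool z -0.00018407801382723502
grasp [486.2 -52.3  58.3] world shift [  0.8   2.3 -24.9] tool shift m [-0.0009  0.0022  0.0249]
```

View pics/s3c.png

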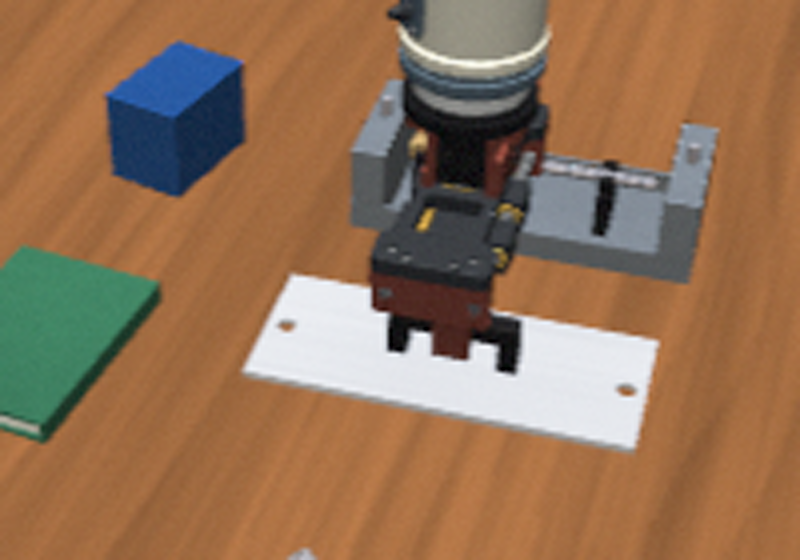

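The cover is level, about 25 mm above the desk and clear of the book and box. I'll lower it gently.

>>> {"op": "send_rows", "data": {"rows": [[0,0,0.012,0,-1],[0,0,0.008,0,-1],[0,0,0.003,0,-1],[0,0,0,0,-1],[0,0,0,0,-1]]}}

```text
t: 7.3
ee_pos: [485.7, -52.1, 95.5]
orientation: [0.084, -3.14, -0.0]
ft_force: [-0.7, -0.4, -2.0]
width: 13.8
```

>>> {"op": "send_rows", "data": {"rows": [[0,0,0.001,0,-1],[0,0,0.001,0,-1],[0,0,0,0,-1],[0,0,0,0,-1]]}}

```text
t: 7.7
ee_pos: [485.9, -52.2, 94.6]
orientation: [-0.084, 3.14, -0.0]
ft_force: [-2.5, 0.7, 10.7]
width: 14.0
```

Contact with the desk: the vertical force reads 10.7 N. I'll open a little past the bar, then lift.

>>> {"op": "send_rows", "data": {"rows": [[0,0,0,0,0],[0,0,0,0,0],[0,0,0,0,0],[0,0,0,0,0]]}}

```text
t: 8.1
ee_pos: [485.8, -52.1, 93.6]
orientation: [0.084, -3.14, 0.0]
ft_force: [0.4, -0.3, -0.2]
width: 41.7
```

>>> {"op": "send_rows", "data": {"rows": [[0,0,-0.01,0,0],[0,0,-0.03,0,0],[0,0,-0.04,0,0],[0,0,-0.03,0,0],[0,0,0,0,0]]}}

```text
t: 8.6
ee_pos: [487.9, -52.4, 207.9]
orientation: [-0.083, 3.133, -0.002]
ft_force: [-0.2, -0.0, 0.1]
width: 44.2
```

Run:
```python
from h import *
a=shot('side','s4'); crop(a,'s4c',180,130,380,270,4)
plan([535,-250,100],3.05)
```

```text
t 8.65 p [486.9 -52.3 206. ] w 43.78754987430903 F [-0.9  0.7 -1.1]
[[-9.986e-01 -5.320e-02  4.900e-03]
 [-5.320e-02  9.986e-01 -6.000e-04]
 [-4.800e-03 -9.000e-04 -1.000e+00]]
q [-0.131  0.373  1.995 -0.     0.768 -1.755]
cur yaw(-x) 3.04899340667446 turn about tool z -1.756836775930479e-05
grasp [487.1 -52.3 145. ] world shift [  47.9 -197.7  -45. ] tool shift m [-0.0371 -0.1999  0.0454]
```

View pics/s4c.png

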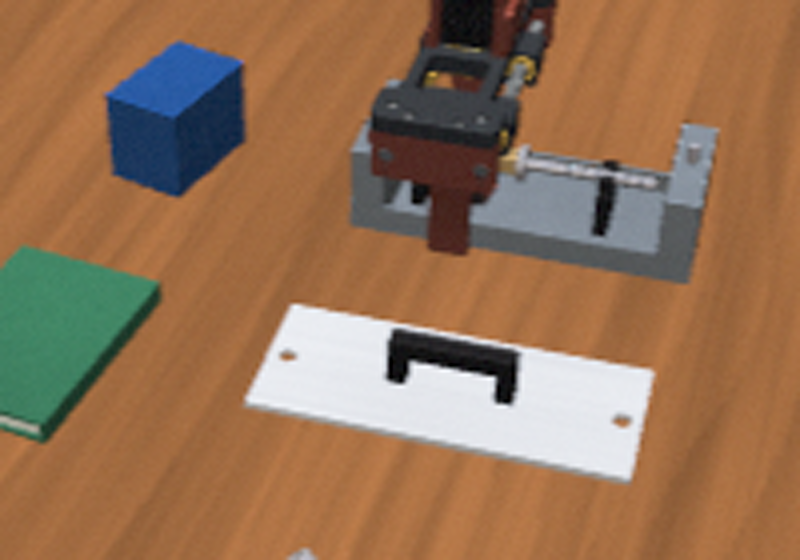

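The cover lies flat on the desk, bar up. Next I'll check the rod from the top camera.

Run:
```python
from h import *
a=shot('top','t4'); crop(a,'t4c',310,180,410,310,4.6)
print(proj(a,[[535,-249.5,42],[535-44*.9986,-249.5-44*.0532,42],[535-134*.9986,-249.5-134*.0532,42],[535+38*.9986,-249.5+38*.053,42]]))
```

```text
[[347.87536699 225.82844929]
 [349.51065801 244.28423919]
 [352.92133481 282.7769195 ]
 [346.48281428 210.07639983]]
```

View pics/t4c.png

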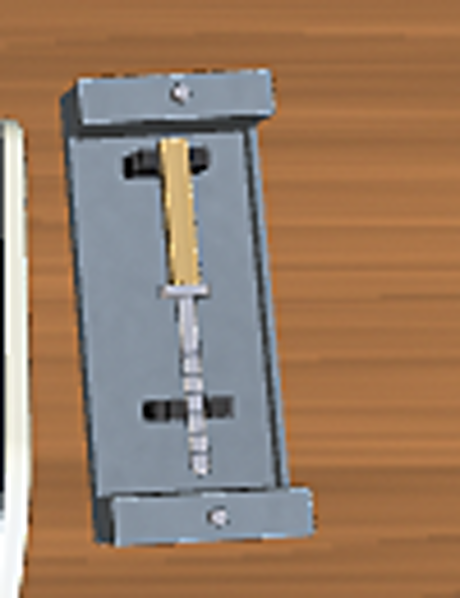

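>>> {"op": "send_rows", "data": {"rows": [[-0.007,-0.03,0,0,0],[-0.01,-0.045,0,0,0],[-0.01,-0.045,0,0,0],[-0.01,-0.045,0,0,0],[-0.001,-0.034,0,0,0]]}}

```text
t: 9.2
ee_pos: [534.5, -251.1, 202.1]
orientation: [0.083, -3.139, -0.001]
ft_force: [0.8, -0.1, 0.3]
width: 43.8
```

>>> {"op": "send_rows", "data": {"rows": [[0,0,0,0,0],[0,0,0.02,0,0],[0,0,0.02,0,0],[0,0,0,0,0],[0,0,0,0,0]]}}

```text
t: 9.7
ee_pos: [533.6, -247.9, 162.8]
orientation: [0.084, -3.138, -0.002]
ft_force: [0.4, -0.2, -0.1]
width: 43.8
```

Run:
```python
from h import *
plan([534.5,-251,44],3.05)
```

```text
t 9.7 p [ 533.6 -247.9  162.8] w 43.82752415117835 F [ 0.4 -0.2 -0.1]
[[-0.9986 -0.0537 -0.0026]
 [-0.0537  0.9986  0.0014]
 [ 0.0025  0.0015 -1.    ]]
q [-0.455  0.561  1.792  0.     0.791 -2.08 ]
cur yaw(-x) 3.0774862001354775 turn about tool z 0.0004797246912263204
grasp [ 533.4 -247.8  101.8] world shift [  1.1  -3.2 -57.8] tool shift m [-0.0011 -0.0034  0.0577]
```

>>> {"op": "send_rows", "data": {"rows": [[-0.001,-0.003,0.02,0,0],[0,0,0.02,0,0],[0,0,0.015,0,0],[0,0,0.003,0,0],[0,0,0,0,0]]}}

```text
t: 10.2
ee_pos: [535.4, -251.6, 105.6]
orientation: [0.084, -3.14, -0.0]
ft_force: [-0.2, 0.2, 0.7]
width: 44.1
```

>>> {"op": "send_rows", "data": {"rows": [[0,0,0,0,0],[0,0,0,0,-1],[0,0,0,0,-1],[0,0,0,0,-1]]}}

```text
t: 10.6
ee_pos: [535.6, -251.9, 106.2]
orientation: [-0.084, 3.14, -0.001]
ft_force: [-0.5, 0.6, 0.4]
width: 23.3
```

>>> {"op": "send_rows", "data": {"rows": [[0,0,0,0,-1],[0,0,0,0,-1],[0,0,0,0,-1]]}}

```text
t: 10.9
ee_pos: [535.5, -251.8, 105.9]
orientation: [-0.084, 3.14, -0.0]
ft_force: [-0.3, 0.5, 2.9]
width: 13.6
```

Run:
```python
from h import *
plan([535,-251,44],3.05)
```

```text
t 10.9 p [ 535.5 -251.8  105.9] w 13.603314944095374 F [-0.3  0.5  2.9]
[[-9.986e-01 -5.330e-02  2.000e-04]
 [-5.330e-02  9.986e-01 -2.000e-04]
 [-2.000e-04 -2.000e-04 -1.000e+00]]
q [-0.46   0.655  1.797 -0.     0.689 -2.084]
cur yaw(-x) 3.053783325794177 turn about tool z 6.603149178421668e-05
grasp [ 535.5 -251.9   44.9] world shift [-0.5  0.9 -0.9] tool shift m [0.0005 0.0009 0.0009]
```

>>> {"op": "send_rows", "data": {"rows": [[0,0,0,0,-1],[0,0,-0.01,0,-1],[0,0,-0.02,0,-1],[0,0,-0.03,0,-1],[0,0,-0.03,0,-1]]}}

```text
t: 11.4
ee_pos: [535.0, -251.6, 196.5]
orientation: [0.083, -3.139, -0.001]
ft_force: [0.4, -0.6, -1.0]
width: 14.1
```

>>> {"op": "send_rows", "data": {"rows": [[0,0,-0.03,0,-1],[0,0,-0.02,0,-1],[0,0,0,0,-1],[0,0,0,0,-1]]}}

```text
t: 11.8
ee_pos: [535.2, -251.7, 245.6]
orientation: [-0.084, 3.14, -0.0]
ft_force: [-0.8, -0.0, -0.6]
width: 13.6
```

Run:
```python
from h import *
st()
a=shot('side','s5'); crop(a,'s5c',250,60,400,190,4.6)
```

```text
t 11.8 p [ 535.2 -251.7  245.6] w 13.61224281627288 F [-0.8 -0.  -0.6]
[[-9.986e-01 -5.320e-02  3.000e-04]
 [-5.320e-02  9.986e-01 -1.000e-04]
 [-2.000e-04 -1.000e-04 -1.000e+00]]
q [-0.46   0.445  1.748  0.     0.949 -2.084]
```

View pics/s5c.png

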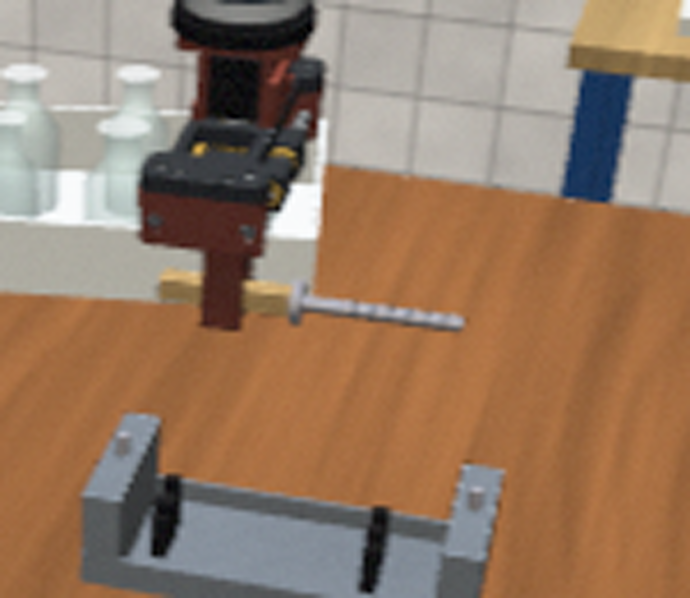

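The rod is held level by the handle: collar at (297,300) and tip at (460,322) in the crop.

The tool can only yaw, so the 40° pitch has to come from the rod pivoting in the pads. I'll press the handle's free end down on the tank's near top edge. First I'll turn and carry the rod there.

>>> {"op": "send_rows", "data": {"rows": [[0,0,-0.02,0.13,-1],[0,0,0,0.13,-1],[0,0,0,0,-1]]}}

```text
t: 12.15
ee_pos: [534.9, -251.5, 264.4]
orientation: [-0.326, -3.123, -0.001]
ft_force: [0.4, 0.4, -1.3]
width: 14.0
```

```bash
cat >> h.py <<'E'
def seg(a,b,yaw):
    c,s=np.cos(np.radians(yaw)),np.sin(np.radians(yaw)); R=np.array([[-c,-s,0],[-s,c,0],[0,0,-1]])
    return np.round(R.T@(np.array(b,float)-a)/1000,4)
E
python3 - <<'E'
from h import *
plan([480,60,204],-11.85)
print(seg([480,60,0],[254,292,0],-11.85))
E
```

```text
t 12.15 p [ 534.9 -251.5  264.4] w 14.002559613302806 F [ 0.4  0.4 -1.3]
[[-9.785e-01  2.065e-01 -1.900e-03]
 [ 2.065e-01  9.785e-01  1.000e-03]
 [ 2.100e-03  6.000e-04 -1.000e+00]]
q [-0.46   0.421  1.735  0.     0.988 -1.823]
cur yaw(-x) -11.914456134266535 turn about tool z -0.0011249717660588331
grasp [ 534.8 -251.5  203.4] world shift [-54.8 311.5   0.6] tool shift m [ 1.179e-01  2.935e-01 -2.000e-04]
[0.2688 0.1806 0.    ]
```

>>> {"op": "send_rows", "data": {"rows": [[0.012,0.03,0,0,-1],[0.017,0.042,0,0,-1],[0.017,0.042,0,0,-1],[0.017,0.042,0,0,-1],[0.017,0.042,0,0,-1]]}}

```text
t: 12.65
ee_pos: [496.4, -40.0, 264.2]
orientation: [-0.319, -3.123, -0.0]
ft_force: [0.0, 1.1, -1.2]
width: 14.1
```

>>> {"op": "send_rows", "data": {"rows": [[0.017,0.042,0,0,-1],[0.021,0.042,0,0,-1],[0.03,0.03,0,0,-1],[0.03,0.02,0,0,-1],[0.03,0.02,0,0,-1]]}}

```text
t: 13.15
ee_pos: [402.3, 136.4, 264.4]
orientation: [-0.317, -3.123, 0.002]
ft_force: [0.3, 0.7, -0.3]
width: 13.9
```

>>> {"op": "send_rows", "data": {"rows": [[0.03,0.02,0,0,-1],[0.03,0.02,0,0,-1],[0.03,0.02,0,0,-1],[0.03,0.02,0,0,-1],[0,0,0,0,-1]]}}

```text
t: 13.65
ee_pos: [300.2, 239.6, 264.6]
orientation: [-0.312, -3.123, 0.003]
ft_force: [-0.5, -1.2, -1.9]
width: 13.8
```

Run:
```python
from h import *
plan([253.5,292,125],-11.85)
```

```text
t 13.65 p [300.2 239.6 264.6] w 13.78961030758878 F [-0.5 -1.2 -1.9]
[[-0.9803  0.1977 -0.0028]
 [ 0.1977  0.9803 -0.0014]
 [ 0.0025 -0.0019 -1.    ]]
q [ 6.420e-01  1.240e-01  2.163e+00  1.000e-03  8.570e-01 -7.300e-01]
cur yaw(-x) -11.402605262615065 turn about tool z 0.007808511223462566
grasp [300.  239.5 203.6] world shift [-46.5  52.5 -78.6] tool shift m [0.0558 0.0424 0.0786]
```

>>> {"op": "send_rows", "data": {"rows": [[0.02,0.015,0,0,-1],[0.02,0.015,0,0,-1],[0.015,0.012,0,0,-1],[0,0,0,0,-1],[0,0,0,0,-1]]}}

```text
t: 14.15
ee_pos: [258.0, 290.2, 265.0]
orientation: [-0.32, -3.125, 0.002]
ft_force: [0.3, 0.4, -0.4]
width: 13.7
```

Run:
```python
from h import *
plan([253.5,292,125],-11.85)
```

```text
t 14.15 p [258.  290.2 265. ] w 13.671938276951883 F [ 0.3  0.4 -0.4]
[[-9.793e-01  2.026e-01 -8.000e-04]
 [ 2.026e-01  9.793e-01 -1.400e-03]
 [ 5.000e-04 -1.500e-03 -1.000e+00]]
q [ 0.814  0.13   2.155 -0.     0.858 -0.553]
cur yaw(-x) -11.690826407840794 turn about tool z 0.002778103265405025
grasp [257.9 290.1 204. ] world shift [ -4.4   1.9 -79. ] tool shift m [0.0047 0.001  0.079 ]
```

>>> {"op": "send_rows", "data": {"rows": [[0.005,0.001,0.02,0.003,-1],[0,0,0.03,0,-1],[0,0,0.02,0,-1],[0,0,0.005,0,-1],[0,0,0,0,-1]]}}

```text
t: 14.65
ee_pos: [253.5, 291.9, 190.1]
orientation: [-0.329, -3.123, 0.003]
ft_force: [-0.1, 0.5, -0.8]
width: 13.9
```

>>> {"op": "send_rows", "data": {"rows": [[0,0,0,0,-1],[0,0,0,0,-1]]}}

```text
t: 14.85
ee_pos: [253.8, 293.0, 191.5]
orientation: [0.329, 3.123, 0.002]
ft_force: [0.7, -0.1, -1.5]
width: 13.8
```

Run:
```python
from h import *
plan([253.5,292,113],-11.85)
a=shot('side','s6'); crop(a,'s6c',230,220,430,384,3.6); b=shot('top','t6'); crop(b,'t6c',40,200,220,384,3.2)
```

```text
t 14.85 p [253.8 293.  191.5] w 13.820600021730405 F [ 0.7 -0.1 -1.5]
[[-9.780e-01  2.084e-01  1.200e-03]
 [ 2.084e-01  9.780e-01  1.300e-03]
 [-9.000e-04  1.500e-03 -1.000e+00]]
q [ 0.826  0.278  2.212 -0.     0.649 -0.534]
cur yaw(-x) -12.030510621988643 turn about tool z -0.003150504688524737
grasp [253.9 293.1 130.5] world shift [ -0.4  -1.1 -17.5] tool shift m [ 0.0002 -0.0012  0.0175]
```

View pics/s6c.png

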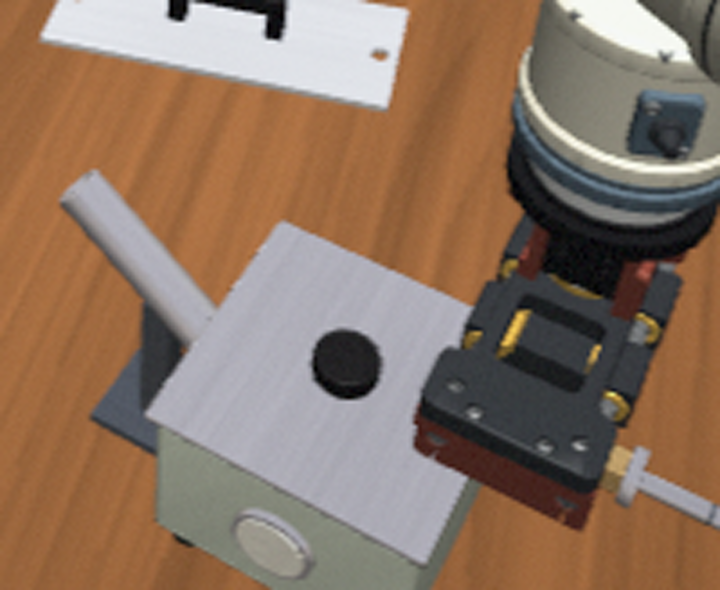

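View pics/t6c.png

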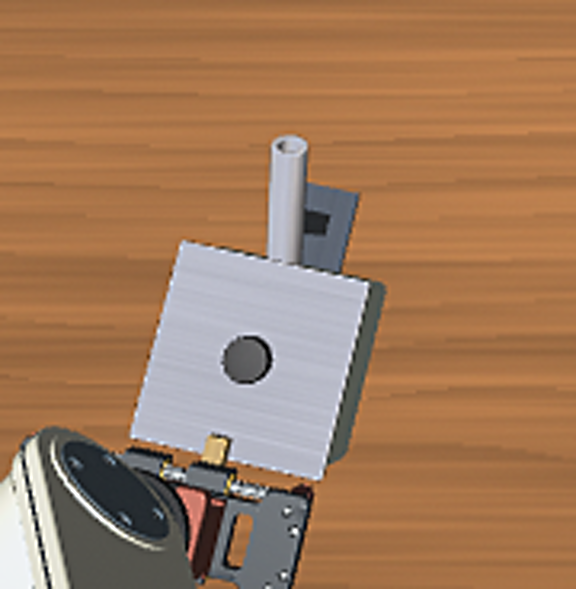

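The handle end overhangs the tank's near edge by about 17 mm at (217,450) in the top crop, clear of the knob. I'll press down in steps and watch the force.

>>> {"op": "send_rows", "data": {"rows": [[0,0,0.01,0,-1],[0,0,0.007,0,-1],[0,0,0.003,0,-1],[0,0,0,0,-1],[0,0,0,0,-1]]}}

```text
t: 15.45
ee_pos: [253.1, 293.0, 170.3]
orientation: [-0.329, -3.124, -0.0]
ft_force: [-2.3, 1.8, 1.7]
width: 13.9
```

>>> {"op": "send_rows", "data": {"rows": [[0,0,0.002,0,-1],[0,0,0.002,0,-1],[0,0,0,0,-1]]}}

```text
t: 15.75
ee_pos: [253.1, 293.0, 166.6]
orientation: [-0.329, -3.124, -0.0]
ft_force: [-3.8, 1.4, 8.2]
width: 13.7
```

Run:
```python
from h import *
st()
a=shot('side','s7'); crop(a,'s7c',330,250,512,384,4)
```

```text
t 15.75 p [253.1 293.  166.6] w 13.703001702879062 F [-3.8  1.4  8.2]
[[-9.781e-01  2.082e-01 -1.000e-04]
 [ 2.082e-01  9.781e-01  3.000e-04]
 [ 2.000e-04  2.000e-04 -1.000e+00]]
q [ 0.827  0.336  2.225  0.     0.581 -0.534]
```

View pics/s7c.png

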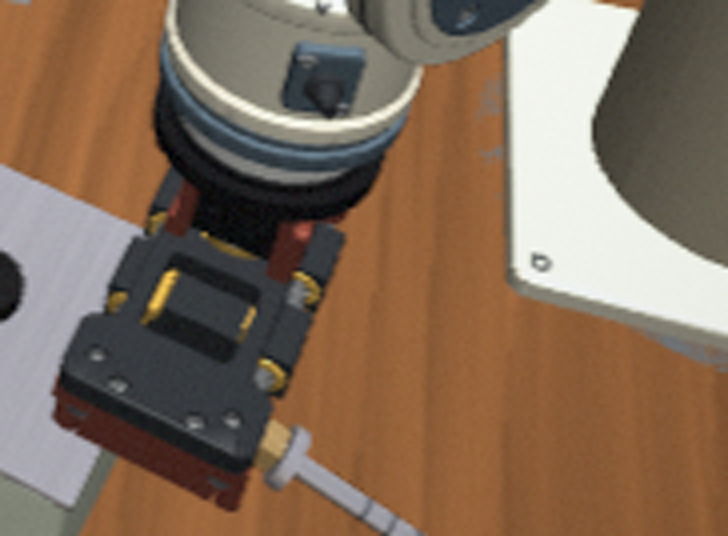

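The rod is pivoting tip-down, with a force of only 8 N. I'll continue.

>>> {"op": "send_rows", "data": {"rows": [[0,0,0.002,0,-1],[0,0,0.002,0,-1],[0,0,0.001,0,-1],[0,0,0,0,-1],[0,0,0,0,-1]]}}

```text
t: 16.3
ee_pos: [253.3, 293.0, 161.8]
orientation: [0.329, 3.124, 0.001]
ft_force: [-1.5, 0.3, 10.1]
width: 13.8
```

>>> {"op": "send_rows", "data": {"rows": [[0,0,-0.02,0,-1],[0,0,-0.03,0,-1],[0,0,-0.03,0,-1],[0,0,-0.02,0,-1],[0,0,0,0,-1]]}}

```text
t: 16.8
ee_pos: [254.1, 293.6, 263.3]
orientation: [0.328, 3.121, 0.006]
ft_force: [0.5, 0.9, -1.7]
width: 13.7
```

Run:
```python
from h import *
st()
a=shot('side','s8'); crop(a,'s8c',330,210,512,384,3.4)
```

```text
t 16.8 p [254.1 293.6 263.3] w 13.719924002983797 F [ 0.5  0.9 -1.7]
[[-0.9781  0.2081  0.0033]
 [ 0.2081  0.9781  0.0034]
 [-0.0025  0.004  -1.    ]]
q [ 0.827  0.13   2.16  -0.     0.847 -0.534]
```

View pics/s8c.png

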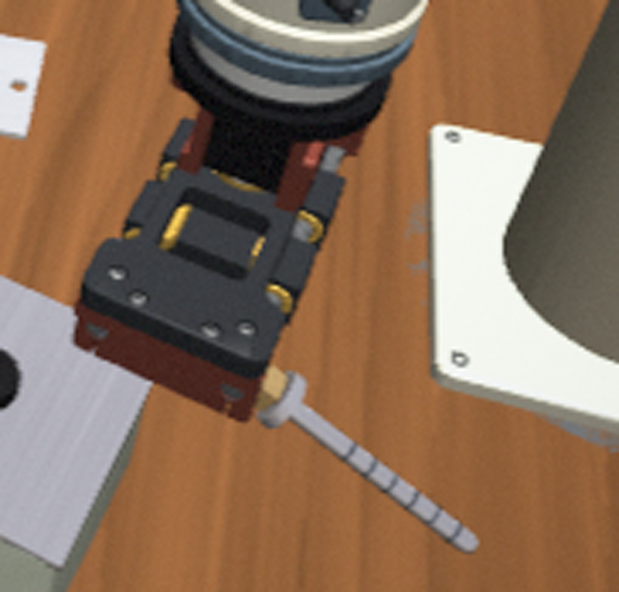

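```bash
cat >> h.py <<'E'
def inplane(d,u,v,p0,yaw):
    """ray ∩ vertical plane through p0 with heading yaw -> (s along heading from p0, z)"""
    R,t=RT(d);K=np.asarray(d['camera_matrix']);ray=R.T@np.linalg.inv(K)@np.array([u,v,1.]);c=-R.T@t
    y=np.radians(yaw);n=np.array([-np.sin(y),np.cos(y),0]);h=np.array([np.cos(y),np.sin(y),0])
    P=c+ray*(n@(np.asarray(p0)-c))/(n@ray); return np.round(h@(P-p0),1),np.round(P[2],1)
E
python3 - <<'E'
from h import *
d=ld('s8')
f=lambda U,V,s,u0,v0:((U+.5)/s-.5+u0,(V+.5)/s-.5+v0)
p0=np.array([254.3,293.8,202.]) 
pts=[inplane(d,*f(U,V,3.4,330,210),p0,-12) for U,V in [(475,546),(440,517),(400,486),(350,448),(305,413)]]
print(pts)
P=np.array(pts); k=np.polyfit(P[:,0],P[:,1],1); print(np.degrees(np.arctan(k[0])),k)
z=pix(d,*f(440,517,3.4,330,210)),pix(d,*f(350,448,3.4,330,210)); print(z)
E
```

```text
[(np.float64(-124.0), np.float64(151.3)), (np.float64(-108.4), np.float64(158.9)), (np.float64(-90.8), np.float64(166.4)), (np.float64(-68.7), np.float64(175.5)), (np.float64(-48.4), np.float64(184.2))]
23.311232108100953 [  0.43090046 205.2050942 ]
(array([149.12360098, 318.78671369, 162.19141877]), array([187.77421483, 310.55224223, 178.6514698 ]))
```

The rod has pitched only about 23°, so the handle slid slightly in the pads. I'll press again, deeper.

>>> {"op": "send_rows", "data": {"rows": [[0,0,0.03,0,-1],[0,0,0.04,0,-1],[0,0,0.022,0,-1],[0,0,0,0,-1],[0,0,0,0,-1]]}}

```text
t: 17.35
ee_pos: [252.7, 292.2, 168.7]
orientation: [-0.329, -3.122, 0.004]
ft_force: [-0.4, 0.5, -1.5]
width: 14.0
```

Run:
```python
from h import *
plan([253.5,292.5,95],-11.85)
```

```text
t 17.35 p [252.7 292.2 168.7] w 13.956371191538048 F [-0.4  0.5 -1.5]
[[-0.9781  0.2082 -0.0022]
 [ 0.2082  0.9781 -0.0025]
 [ 0.0017 -0.0029 -1.    ]]
q [ 0.827  0.331  2.224 -0.     0.59  -0.534]
cur yaw(-x) -12.017063219918825 turn about tool z -0.002915803246566717
grasp [252.6 292.  107.7] world shift [  0.9   0.5 -12.7] tool shift m [-0.0008  0.0007  0.0127]
```

>>> {"op": "send_rows", "data": {"rows": [[0,0,0.004,0,-1],[0,0,0.003,0,-1],[0,0,0.003,0,-1],[0,0,0.002,0,-1],[0,0,0,0,-1]]}}

```text
t: 17.85
ee_pos: [253.7, 293.3, 158.6]
orientation: [0.329, 3.123, 0.003]
ft_force: [-0.4, -1.4, 8.5]
width: 13.9
```

>>> {"op": "send_rows", "data": {"rows": [[0,0,0,0,-1],[0,0,0,0,-1]]}}

```text
t: 18.05
ee_pos: [253.7, 293.3, 158.7]
orientation: [0.329, 3.123, 0.003]
ft_force: [-0.7, -0.7, 8.2]
width: 13.6
```

Run:
```python
from h import *
a=shot('side','s9'); st(); crop(a,'s9c',330,250,512,384,4)
```

```text
t 18.1 p [253.7 293.2 158.6] w 13.661994449093092 F [-0.  -0.8  7.7]
[[-0.9781  0.2082  0.0017]
 [ 0.2082  0.9781  0.0017]
 [-0.0013  0.002  -1.    ]]
q [ 0.827  0.355  2.228 -0.     0.557 -0.534]
```

View pics/s9c.png

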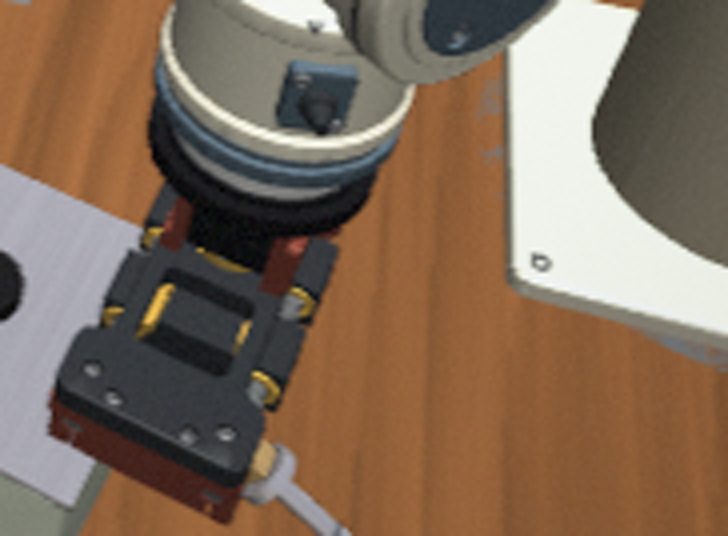

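Run:
```python
from h import *
d=ld('s9')
f=lambda U,V,s,u0,v0:((U+.5)/s-.5+u0,(V+.5)/s-.5+v0)
p0=np.array([253.8,293.4,97.3]) 
P=np.array([inplane(d,*f(U,V,4,330,250),p0,-12) for U,V in [(285,485),(314,508),(340,530)]]);print(P)
k=np.polyfit(P[:,0],P[:,1],1); print(np.degrees(np.arctan(k[0])),k)
```

```text
[[-43.1  76.6]
 [-55.6  71.3]
 [-66.9  65.8]]
24.382704575414405 [ 0.45325619 96.2530751 ]
```

>>> {"op": "send_rows", "data": {"rows": [[0,0,0.002,0,-1],[0,0,0.001,0,-1],[0,0,0,0,-1],[0,0,0,0,-1]]}}

```text
t: 18.5
ee_pos: [253.8, 293.3, 155.8]
orientation: [0.329, 3.123, 0.003]
ft_force: [-0.9, -1.8, 11.0]
width: 13.8
```

>>> {"op": "send_rows", "data": {"rows": [[0,0,-0.02,0,-1],[0,0,-0.03,0,-1],[0,0,-0.03,0,-1],[0,0,-0.03,0,-1],[0,0,0,0,-1]]}}

```text
t: 19.0
ee_pos: [254.6, 294.3, 268.2]
orientation: [0.328, 3.119, 0.011]
ft_force: [0.7, 1.1, -1.5]
width: 14.1
```

>>> {"op": "send_rows", "data": {"rows": [[0,0,0,0,-1]]}}

```text
t: 19.1
ee_pos: [253.3, 292.9, 265.1]
orientation: [0.329, 3.123, 0.003]
ft_force: [0.1, 0.0, -1.3]
width: 14.2
```

Run:
```python
from h import *
a=shot('side','s10'); st(); crop(a,'s10c',380,250,512,384,4.4)
```

```text
t 19.15 p [252.9 292.4 264.3] w 13.830301354029794 F [ 0.4 -0.6 -0.9]
[[-9.781e-01  2.082e-01  1.000e-04]
 [ 2.082e-01  9.781e-01  1.000e-04]
 [-1.000e-04  1.000e-04 -1.000e+00]]
q [ 0.827  0.128  2.16  -0.     0.854 -0.534]
```

View pics/s10c.png

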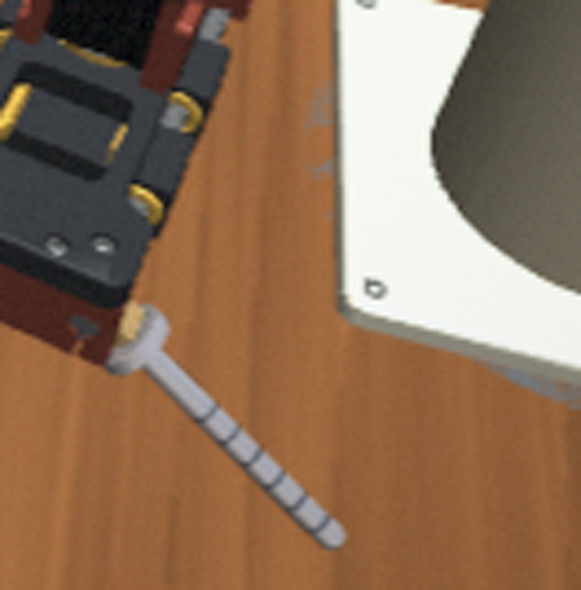

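Run:
```python
from h import *
d=ld('s10')
f=lambda U,V,s,u0,v0:((U+.5)/s-.5+u0,(V+.5)/s-.5+v0)
p0=np.array([252.9,292.4,203.]) 
P=np.array([inplane(d,*f(U,V,4.4,380,250),p0,-12) for U,V in [(338,542),(310,513),(262,463),(205,404),(160,358)]]);print(P)
k=np.polyfit(P[:,0],P[:,1],1); print(np.degrees(np.arctan(k[0])),k, np.hypot(*(P[0]-P[-1])))
C=cloud(d)
for U,V in [(310,513),(262,463),(205,404)]:
    u,v=f(U,V,4.4,380,250); print(np.round(pix(d,u,v),1))
```

```text
[[-110.8  131.4]
 [-100.2  139. ]
 [ -81.9  152.1]
 [ -60.2  167.6]
 [ -43.2  179.5]]
35.45990067016033 [  0.71223765 210.37195589] 82.96607740516602
[156.6 318.2 145.8]
[174.1 313.9 158.1]
[195.3 310.  174.1]
```

The pitch is now about 35.5° by both the plane fit and the depth map. That is close enough for the tube to finish aligning it. I'll lift and carry the rod to just outside the mouth.

>>> {"op": "send_rows", "data": {"rows": [[0,0,-0.02,0,-1],[0,0,-0.03,0,-1],[-0.01,0,-0.015,0,-1],[-0.025,0,0,0,-1],[-0.035,0,0,0,-1]]}}

```text
t: 19.65
ee_pos: [321.4, 277.9, 328.6]
orientation: [-0.326, -3.123, 0.002]
ft_force: [0.2, 1.4, -0.7]
width: 13.9
```

>>> {"op": "send_rows", "data": {"rows": [[-0.035,0,0,0,-1],[-0.035,0,0,0,-1],[-0.035,0,0,0,-1],[-0.035,0,0,0,-1],[-0.035,0,0,0,-1]]}}

```text
t: 20.15
ee_pos: [493.7, 240.9, 327.2]
orientation: [-0.329, -3.121, 0.003]
ft_force: [-0.2, 1.7, -0.4]
width: 14.1
```

>>> {"op": "send_rows", "data": {"rows": [[-0.035,0,0,0,-1],[-0.035,0,0,0,-1],[-0.025,0,0,0,-1],[-0.01,0,0,0,-1],[0,0,0,0,-1]]}}

```text
t: 20.65
ee_pos: [595.7, 219.4, 327.5]
orientation: [-0.33, -3.121, 0.002]
ft_force: [0.3, -0.2, -0.9]
width: 13.9
```

Run:
```python
from h import *
plan([610,217,232],-11.85)
```

```text
t 20.65 p [595.7 219.4 327.5] w 13.917366031607596 F [ 0.3 -0.2 -0.9]
[[-9.778e-01  2.093e-01 -2.800e-03]
 [ 2.093e-01  9.779e-01 -9.000e-04]
 [ 2.600e-03 -1.500e-03 -1.000e+00]]
q [ 0.334  0.413  1.584  0.     1.148 -1.026]
cur yaw(-x) -12.081191993305097 turn about tool z -0.004035061487422486
grasp [595.5 219.3 266.5] world shift [ 14.5  -2.3 -34.5] tool shift m [-0.0147  0.0008  0.0344]
```

>>> {"op": "send_rows", "data": {"rows": [[-0.014,0,0.01,-0.004,-1],[0,0,0.015,0,-1],[0,0,0.01,0,-1],[0,0,0,0,-1],[0,0,0,0,-1]]}}

```text
t: 21.15
ee_pos: [608.6, 217.1, 294.2]
orientation: [-0.322, -3.124, 0.001]
ft_force: [-0.0, -0.5, -0.7]
width: 13.7
```

Run:
```python
from h import *
a=shot('side','s11'); b=shot('top','t11'); plan([610,217,232],-11.85); crop(a,'s11c',180,220,300,310,6);crop(b,'t11c',80,170,180,270,6)
```

```text
t 21.25 p [609.2 217.2 295.2] w 13.89016358881925 F [ 0.2  0.2 -1.1]
[[-9.79e-01  2.04e-01  7.00e-04]
 [ 2.04e-01  9.79e-01  3.00e-04]
 [-6.00e-04  4.00e-04 -1.00e+00]]
q [ 0.324  0.463  1.585  0.     1.093 -1.041]
cur yaw(-x) -11.773344828143067 turn about tool z 0.0013378851375857284
grasp [609.3 217.2 234.2] world shift [ 0.7 -0.2 -2.2] tool shift m [-0.0008 -0.0001  0.0022]
```

View pics/s11c.png

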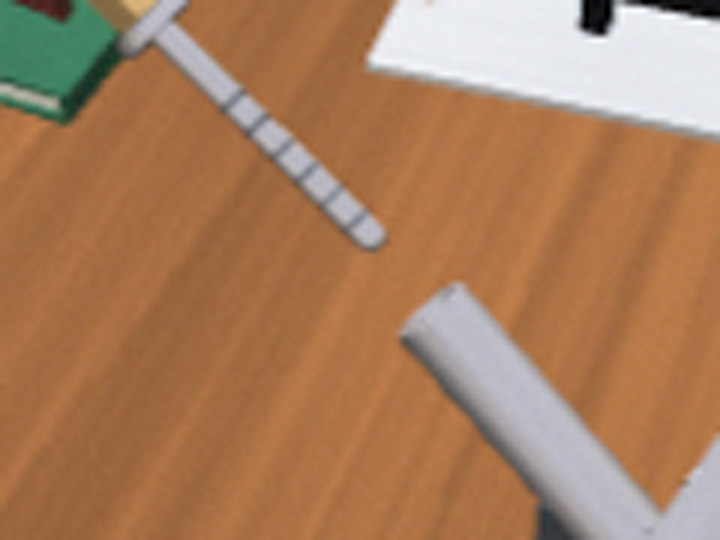

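View pics/t11c.png

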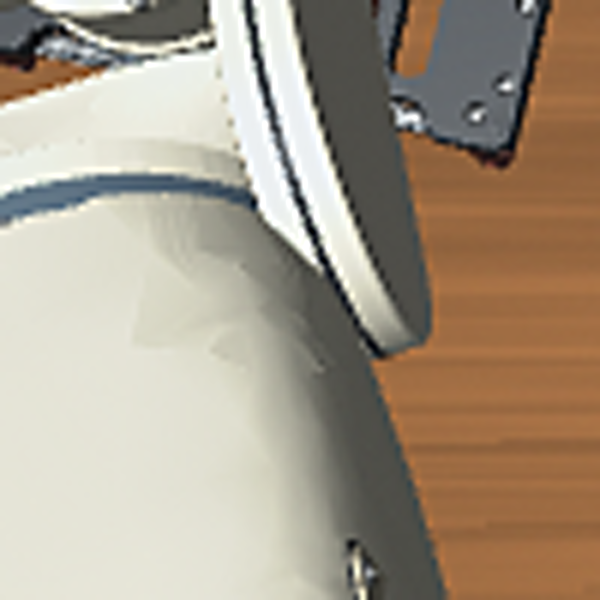

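Run:
```python
from h import *
d=ld('s11'); s0=ld('side0')
f=lambda U,V,s,u0,v0:((U+.5)/s-.5+u0,(V+.5)/s-.5+v0)
R,t=RT(d); cam=-R.T@t
y=np.radians(-11.85);h=np.array([np.cos(y),np.sin(y),0]);n=np.array([-np.sin(y),np.cos(y),0]);M=np.array([482.7,243.6,145.])
def cl(dd,uv,ax,r):
    P=pix(dd,*uv); c=cam-P; c-=ax*(c@ax); c/=np.linalg.norm(c); return P-r*c
for ang,r,pts,nm in [(35.5,4.5,[(352,218),(322,190),(290,158),(255,122),(220,88)],'rod'),(40,12.5,[(455,335),(500,390),(550,445),(590,490)],'tube')]:
    a=np.radians(ang); ax=h*np.cos(a)+np.array([0,0,np.sin(a)])
    for p in pts:
        Q=cl(d,f(*p,6,180,220),ax,r)-M; print(nm,'s',round(h@Q,1),'lat',round(n@Q,1),'z',round(Q[2],1))
# pure plane intersection for tip
for p in [(375,240),(352,218),(290,158),(220,88)]:
    print(inplane(d,*f(*p,6,180,220),M,-11.85))
print('mouth',inplane(d,*f(432,308,6,180,220),M,-11.85))
```

```text
rod s 27.3 lat 0.7 z 24.2
rod s 36.6 lat 2.0 z 31.8
rod s 47.2 lat 2.2 z 39.3
rod s 58.8 lat 2.5 z 48.1
rod s 71.4 lat 1.7 z 54.7
tube s -5.2 lat -0.7 z -5.7
tube s -20.5 lat -0.6 z -20.1
tube s -36.8 lat -1.6 z -35.1
tube s -51.3 lat -0.1 z -44.2
(np.float64(19.6), np.float64(163.3))
(np.float64(27.5), np.float64(168.2))
(np.float64(48.7), np.float64(181.6))
(np.float64(72.7), np.float64(197.7))
mouth (np.float64(0.2), np.float64(145.5))
```

>>> {"op": "send_rows", "data": {"rows": [[0.005,-0.001,0.006,0,-1],[0.006,0,0.005,0,-1],[0.005,0,0.004,0,-1],[0,0,0,0,-1],[0,0,0,0,-1]]}}

```text
t: 21.75
ee_pos: [593.2, 219.4, 279.6]
orientation: [-0.322, -3.125, 0.0]
ft_force: [0.8, -0.1, -1.2]
width: 13.8
```

Run:
```python
from h import *
a=shot('side','s12'); st(); crop(a,'s12c',200,230,280,290,9)
```

```text
t 21.8 p [593.5 219.4 279.8] w 13.661358928892131 F [-0.  -0.4 -0.9]
[[-9.789e-01  2.042e-01  4.000e-04]
 [ 2.042e-01  9.789e-01  1.000e-04]
 [-4.000e-04  2.000e-04 -1.000e+00]]
q [ 0.335  0.46   1.63  -0.     1.052 -1.03 ]
```

View pics/s12c.png

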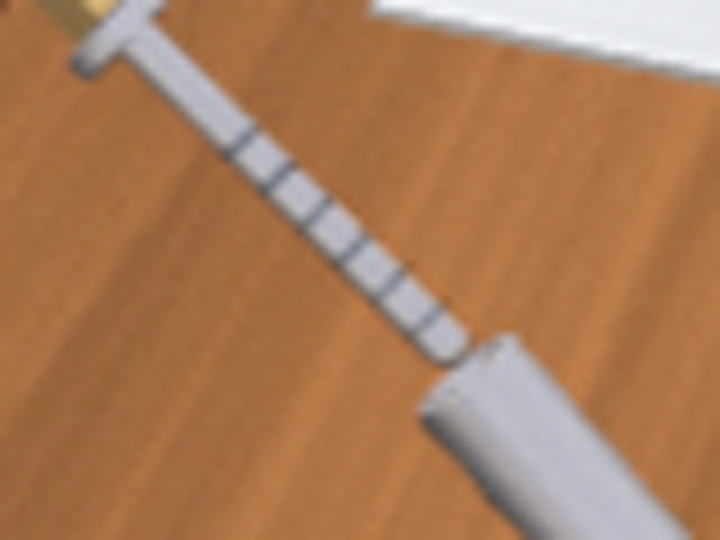

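The tip at (455,355) sits on the tube axis, about 4 mm outside the mouth centre at (470,373). I'll enter along the 40° axis.

>>> {"op": "send_rows", "data": {"rows": [[0.004,0,0.003,0,-1],[0.004,0,0.003,0,-1],[0.004,0,0.003,0,-1],[0,0,0,0,-1],[0,0,0,0,-1]]}}

```text
t: 22.3
ee_pos: [581.5, 221.7, 270.6]
orientation: [-0.322, -3.125, 0.0]
ft_force: [-0.5, 0.8, -0.7]
width: 13.8
```

Run:
```python
from h import *
a=shot('side','s13'); st(); crop(a,'s13c',200,230,280,290,9)
```

```text
t 22.35 p [581.7 221.7 270.8] w 13.921793056259256 F [-0.7  0.9 -1.1]
[[-9.789e-01  2.043e-01  2.000e-04]
 [ 2.043e-01  9.789e-01  0.000e+00]
 [-2.000e-04  0.000e+00 -1.000e+00]]
q [ 0.345  0.456  1.66  -0.     1.026 -1.02 ]
```

View pics/s13c.png

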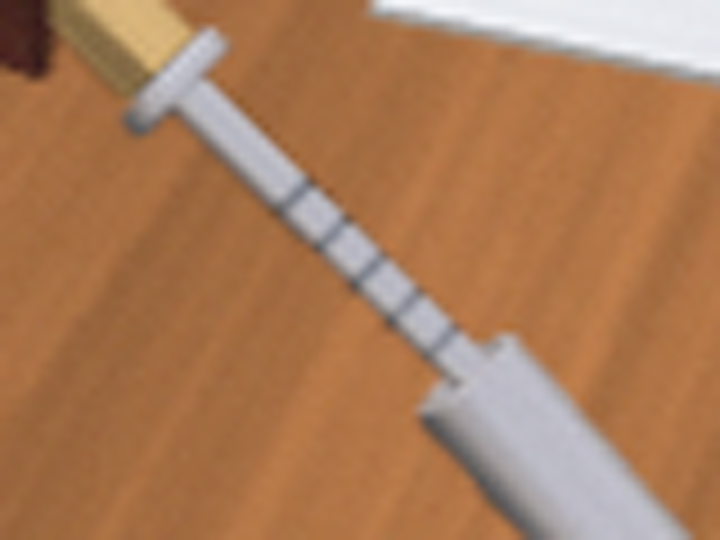

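>>> {"op": "send_rows", "data": {"rows": [[0.007,0,0.004,0,-1],[0.007,0,0.004,0,-1],[0.007,0,0.004,0,-1],[0,0,0,0,-1],[0,0,0,0,-1]]}}

```text
t: 22.85
ee_pos: [560.3, 226.0, 258.2]
orientation: [-0.322, -3.123, 0.001]
ft_force: [-0.2, -0.4, -4.1]
width: 13.9
```

>>> {"op": "send_rows", "data": {"rows": [[0.007,0,0.004,0,-1],[0.007,0,0.004,0,-1],[0.006,0,0.004,0,-1],[0,0,0,0,-1],[0,0,0,0,-1]]}}

```text
t: 23.35
ee_pos: [540.6, 230.0, 246.2]
orientation: [-0.322, -3.123, 0.001]
ft_force: [0.7, -0.6, -3.3]
width: 13.9
```

Run:
```python
from h import *
a=shot('side','s14'); plan([482.7+32.6*.9787,243.6-32.6*.2053,167.8]); crop(a,'s14c',200,230,280,290,9)
```

```text
t 23.4 p [540.9 230.  246.3] w 13.804265324080614 F [ 0.  -1.3 -2.6]
[[-9.789e-01  2.041e-01 -1.600e-03]
 [ 2.041e-01  9.789e-01 -5.000e-04]
 [ 1.400e-03 -8.000e-04 -1.000e+00]]
q [ 0.382  0.44   1.755  0.     0.949 -0.984]
grasp [540.8 230.  185.3] world shift [-26.2   6.9 -17.5] tool shift m [0.027  0.0014 0.0176]
```

View pics/s14c.png

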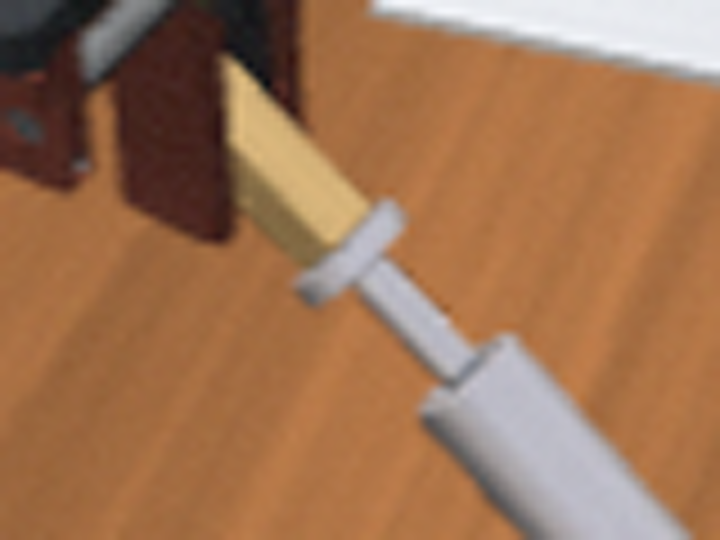

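The shaft is about two-thirds in, nearly aligned, and the forces are small. I'll go on until the collar stops.

>>> {"op": "send_rows", "data": {"rows": [[0.007,0,0.0045,0,-1],[0.007,0,0.0045,0,-1],[0.006,0,0.004,0,-1],[0,0,0,0,-1],[0,0,0,0,-1]]}}

```text
t: 23.9
ee_pos: [521.1, 234.2, 233.2]
orientation: [-0.322, -3.123, 0.001]
ft_force: [-0.1, 0.0, -4.0]
width: 13.3
```

>>> {"op": "send_rows", "data": {"rows": [[0.003,0,0.0025,0,-1],[0.002,0,0.0015,0,-1],[0,0,0,0,-1]]}}

```text
t: 24.2
ee_pos: [517.1, 235.2, 229.9]
orientation: [0.322, 3.124, 0.0]
ft_force: [2.6, -0.0, -1.7]
width: 13.7
```

Run:
```python
from h import *
a=shot('side','s15'); plan([482.7+32.6*.9787,243.6-32.6*.2053,167.8]); crop(a,'s15c',200,230,280,290,9)
```

```text
t 24.25 p [517.2 235.2 229.8] w 13.72120814191734 F [ 1.8 -0.1 -0.7]
[[-9.789e-01  2.042e-01  4.000e-04]
 [ 2.042e-01  9.789e-01  1.000e-04]
 [-4.000e-04  2.000e-04 -1.000e+00]]
q [ 0.406  0.436  1.81  -0.     0.896 -0.959]
grasp [517.2 235.2 168.8] world shift [-2.6  1.7 -1. ] tool shift m [0.0029 0.0011 0.001 ]
```

View pics/s15c.png

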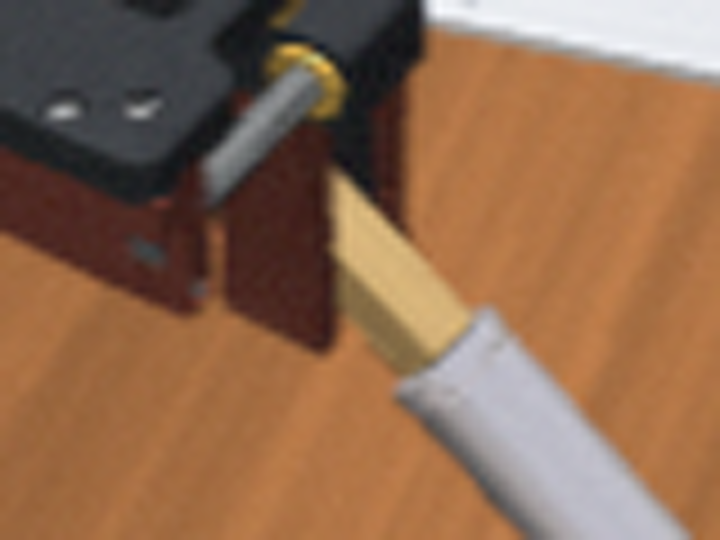

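The collar appears seated on the rim and contact force has started. I'll press another 2 mm to make sure and hold.

>>> {"op": "send_rows", "data": {"rows": [[0.001,0,0.001,0,-1],[0.001,0,0.0005,0,-1],[0,0,0,0,-1],[0,0,0,0,-1],[0,0,0,0,-1]]}}

```text
t: 24.75
ee_pos: [516.9, 235.4, 229.7]
orientation: [0.322, 3.121, 0.001]
ft_force: [5.7, -4.6, 6.7]
width: 13.6
```

Run:
```python
from h import *
a=shot('side','s16'); st(); crop(a,'s16c',200,230,280,290,9)
```

```text
t 24.8 p [516.9 235.4 229.7] w 13.842177895381688 F [ 4.4 -5.3  6.3]
[[-9.789e-01  2.041e-01  4.400e-03]
 [ 2.041e-01  9.790e-01  3.000e-04]
 [-4.200e-03  1.200e-03 -1.000e+00]]
q [ 0.407  0.435  1.812 -0.002  0.891 -0.957]
```

View pics/s16c.png

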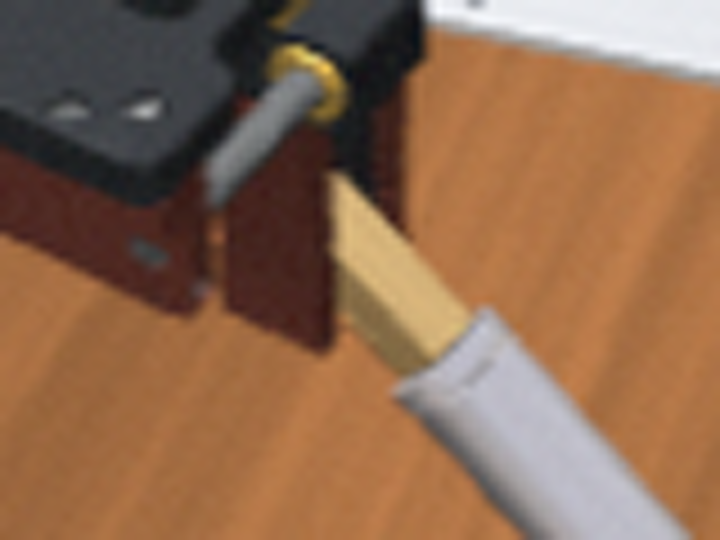

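Pushing further raises the force to about 10 N with no motion, so the collar is hard against the mouth. I'll hold, then withdraw along the axis.

>>> {"op": "send_rows", "data": {"rows": [[0,0,0,0,-1],[0,0,0,0,-1],[-0.004,0,-0.0034,0,-1],[-0.008,0,-0.0067,0,-1],[-0.01,0,-0.0084,0,-1]]}}

```text
t: 25.3
ee_pos: [536.4, 230.9, 246.5]
orientation: [-0.322, -3.123, 0.001]
ft_force: [0.7, -0.9, -3.4]
width: 14.1
```

>>> {"op": "send_rows", "data": {"rows": [[-0.01,0,-0.0084,0,-1],[-0.01,0,-0.0084,0,-1],[-0.01,0,-0.0084,0,-1],[-0.01,0,-0.0084,0,-1],[-0.01,0,-0.0084,0,-1]]}}

```text
t: 25.8
ee_pos: [586.4, 220.7, 289.5]
orientation: [0.323, 3.125, 0.0]
ft_force: [0.6, 0.4, -0.6]
width: 13.7
```

>>> {"op": "send_rows", "data": {"rows": [[-0.01,0,-0.0084,0,-1],[-0.01,0,-0.0084,0,-1],[-0.01,0,-0.0084,0,-1],[-0.005,0,-0.005,0,-1],[0,0,0,0,-1]]}}

```text
t: 26.3
ee_pos: [620.8, 213.7, 319.7]
orientation: [0.323, 3.123, 0.001]
ft_force: [-0.4, -0.1, -0.3]
width: 13.9
```

Run:
```python
from h import *
a=shot('side','s17'); st(); crop(a,'s17c',160,200,280,290,6)
```

```text
t 26.35 p [620.  213.7 319. ] w 14.036877574773593 F [-0.7  0.2 -1. ]
[[-9.788e-01  2.046e-01  2.000e-04]
 [ 2.046e-01  9.788e-01  2.000e-04]
 [-1.000e-04  2.000e-04 -1.000e+00]]
q [ 0.314  0.452  1.544  0.     1.146 -1.051]
```

View pics/s17c.png

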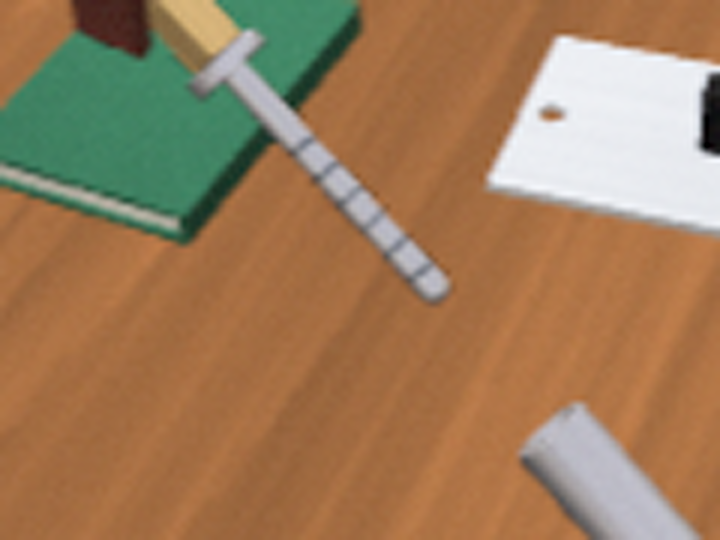

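The rod is right out, with its tip about 45 mm clear of the mouth. To level it I'll turn it 90° and press the shaft flat on the tank top from the tank's -y side, away from the tube and knob.

>>> {"op": "send_rows", "data": {"rows": [[0,0,-0.01,0.14,-1],[0,0,-0.01,0.14,-1],[0,0,0,0.14,-1],[0,0,0,0.14,-1],[0,0,0,0.14,-1]]}}

```text
t: 26.85
ee_pos: [619.1, 213.8, 338.3]
orientation: [-1.382, -2.82, 0.001]
ft_force: [-0.2, -0.5, -1.6]
width: 13.4
```

>>> {"op": "send_rows", "data": {"rows": [[0,0,0,0.14,-1],[0,0,0,0.14,-1],[0,0,0,0.14,-1],[0,0,0,0.14,-1],[0,0,0,0.14,-1]]}}

```text
t: 27.35
ee_pos: [619.0, 213.8, 338.2]
orientation: [-2.265, -2.176, 0.002]
ft_force: [-0.2, 0.1, -1.4]
width: 13.8
```

>>> {"op": "send_rows", "data": {"rows": [[0,0,0,0.14,-1],[0,0,0,0.03,-1],[0,0,0,0,-1],[0,0,0,0,-1]]}}

```text
t: 27.75
ee_pos: [619.3, 213.8, 338.4]
orientation: [-2.435, -1.984, 0.001]
ft_force: [-0.7, 0.3, -0.8]
width: 14.0
```

Run:
```python
from h import *
y=np.radians(-11.85);h=np.array([np.cos(y),np.sin(y),0]);n=np.array([-np.sin(y),np.cos(y),0])
G=np.array([339,273.9,260])+38*h-122*n; print(G)
plan(G,-101.85)
```

```text
[351.13744125 146.69668825 260.        ]
t 27.75 p [619.3 213.8 338.4] w 14.043784059780746 F [-0.7  0.3 -0.8]
[[ 2.022e-01  9.793e-01 -1.000e-03]
 [ 9.793e-01 -2.022e-01 -3.000e-04]
 [-5.000e-04 -9.000e-04 -1.000e+00]]
q [0.314 0.433 1.527 0.    1.183 0.518]
cur yaw(-x) -101.66687700337881 turn about tool z 0.003196099227158279
grasp [619.3 213.8 277.4] world shift [-268.1  -67.1  -17.4] tool shift m [-0.1199 -0.249   0.0177]
```

>>> {"op": "send_rows", "data": {"rows": [[-0.014,-0.03,0,0.003,-1],[-0.018,-0.037,0,0,-1],[-0.018,-0.037,0,0,-1],[-0.018,-0.037,0,0,-1],[-0.018,-0.037,0,0,-1]]}}

```text
t: 28.25
ee_pos: [426.1, 165.8, 338.6]
orientation: [-2.439, -1.98, 0.0]
ft_force: [-0.0, 0.2, -1.7]
width: 13.9
```

>>> {"op": "send_rows", "data": {"rows": [[-0.018,-0.037,0,0,-1],[-0.014,-0.03,0,0,-1],[0,0,0,0,-1],[0,0,0,0,-1]]}}

```text
t: 28.65
ee_pos: [355.7, 148.9, 339.4]
orientation: [2.439, 1.98, 0.003]
ft_force: [0.2, 0.4, -0.9]
width: 13.4
```

Run:
```python
from h import *
plan([351.1,146.7,200],-101.85)
a=shot('side','s18'); crop(a,'s18c',230,180,430,340,3.7); b=shot('top','t18'); crop(b,'t18c',70,220,250,384,3.5)
```

```text
t 28.65 p [355.7 148.9 339.4] w 13.384543561696157 F [ 0.2  0.4 -0.9]
[[ 2.055e-01  9.787e-01  1.600e-03]
 [ 9.787e-01 -2.055e-01  6.000e-04]
 [ 9.000e-04  1.500e-03 -1.000e+00]]
q [ 3.660e-01  2.000e-03  2.084e+00 -0.000e+00  1.054e+00  5.730e-01]
cur yaw(-x) -101.86005807086275 turn about tool z -0.0001755464529539758
grasp [355.8 148.9 278.4] world shift [ -4.7  -2.2 -78.4] tool shift m [-0.0032 -0.0043  0.0784]
```

View pics/s18c.png

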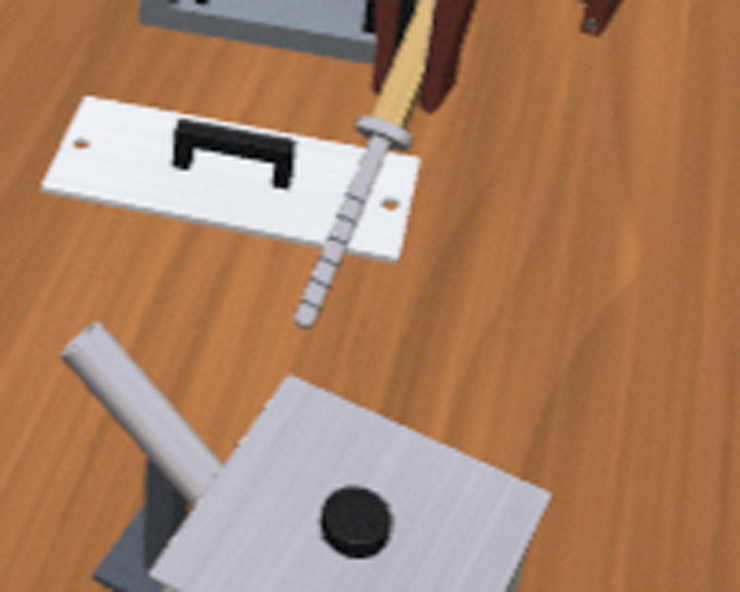

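View pics/t18c.png

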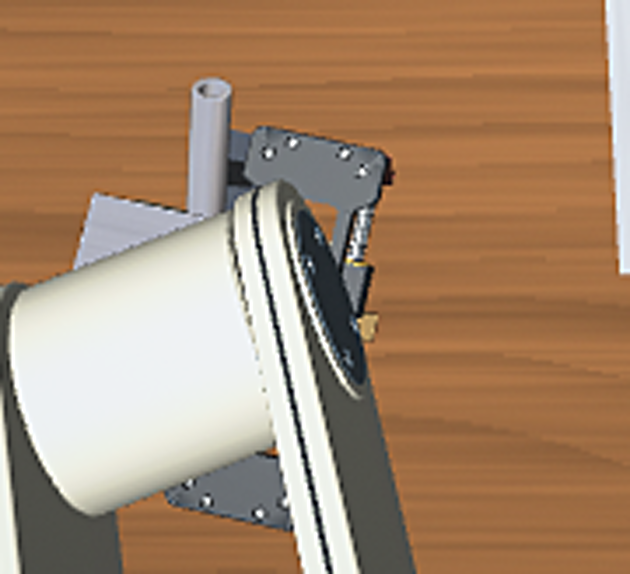

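>>> {"op": "send_rows", "data": {"rows": [[-0.003,-0.004,0.02,0,-1],[0,0,0.03,0,-1],[0,0,0.02,0,-1],[0,0,0.005,0,-1],[0,0,0,0,-1]]}}

```text
t: 29.25
ee_pos: [351.7, 146.8, 263.4]
orientation: [-2.44, -1.978, 0.003]
ft_force: [0.8, -0.6, -0.4]
width: 14.3
```

>>> {"op": "send_rows", "data": {"rows": [[0,0,0,0,-1],[0,0,0,0,-1]]}}

```text
t: 29.45
ee_pos: [352.0, 147.0, 264.8]
orientation: [2.44, 1.979, 0.003]
ft_force: [-0.7, 0.0, -1.4]
width: 13.9
```

Run:
```python
from h import *
plan([351.1,146.7,187],-101.85)
a=shot('side','s19'); crop(a,'s19c',230,180,430,340,3.7)
```

```text
t 29.45 p [352.  147.  264.8] w 13.874147592759122 F [-0.7  0.  -1.4]
[[ 2.064e-01  9.785e-01  1.800e-03]
 [ 9.785e-01 -2.065e-01  7.000e-04]
 [ 1.000e-03  1.600e-03 -1.000e+00]]
q [ 0.364  0.118  2.17  -0.     0.852  0.572]
cur yaw(-x) -101.91433337011237 turn about tool z -0.0011228291273648868
grasp [352.1 147.  203.8] world shift [ -1.   -0.3 -16.8] tool shift m [-0.0005 -0.001   0.0168]
```

View pics/s19c.png

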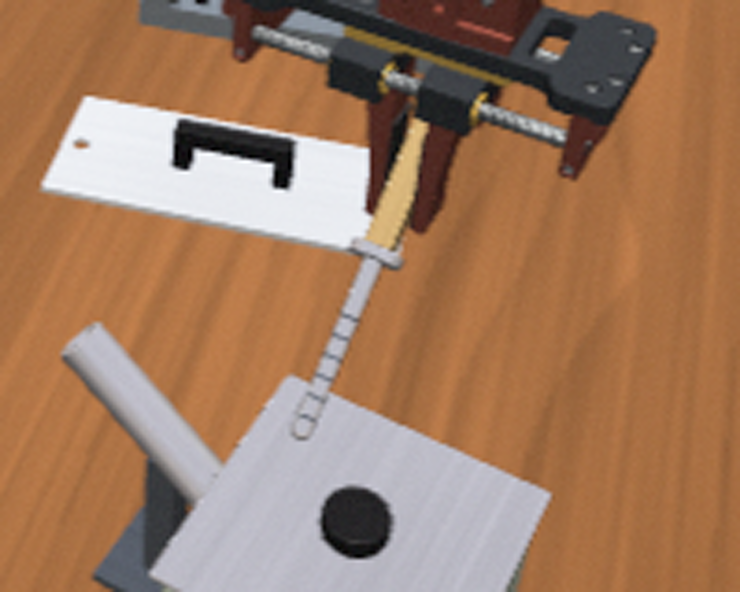

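The tip will land on the tank top about 50 mm inside the edge, clear of the knob. I'll lower and watch the force.

>>> {"op": "send_rows", "data": {"rows": [[0,0,0.01,0,-1],[0,0,0.01,0,-1],[0,0,0.01,0,-1],[0,0,0,0,-1]]}}

```text
t: 29.9
ee_pos: [350.6, 146.4, 232.6]
orientation: [-2.44, -1.978, 0.003]
ft_force: [-0.3, 0.5, -0.6]
width: 14.0
```

>>> {"op": "send_rows", "data": {"rows": [[0,0,0.008,0,-1],[0,0,0.008,0,-1],[0,0,0.008,0,-1],[0,0,0,0,-1]]}}

```text
t: 30.3
ee_pos: [351.0, 146.8, 208.9]
orientation: [-2.44, -1.978, 0.001]
ft_force: [-0.6, 1.4, -0.6]
width: 13.8
```

Run:
```python
from h import *
plan([351.1,146.7,102],-101.85)
a=shot('side','s20'); crop(a,'s20c',230,180,430,340,3.7)
```

```text
t 30.3 p [351.  146.8 208.9] w 13.8208683519137 F [-0.6  1.4 -0.6]
[[ 2.070e-01  9.783e-01 -1.100e-03]
 [ 9.783e-01 -2.070e-01  1.000e-04]
 [-1.000e-04 -1.100e-03 -1.000e+00]]
q [3.640e-01 2.320e-01 2.214e+00 1.000e-03 6.960e-01 5.720e-01]
cur yaw(-x) -101.94609640598993 turn about tool z -0.0016771986838578954
grasp [350.9 146.8 147.9] world shift [  0.2  -0.1 -45.9] tool shift m [-0.      0.0002  0.0459]
```

View pics/s20c.png

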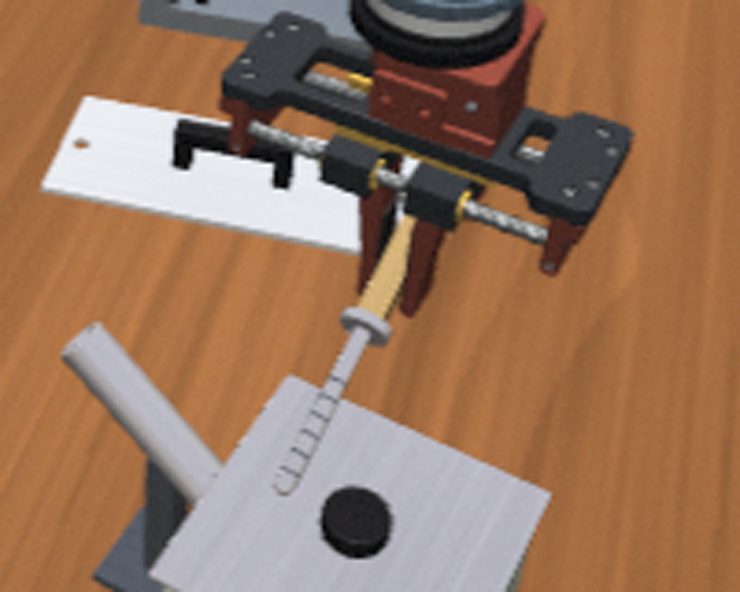

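>>> {"op": "send_rows", "data": {"rows": [[0,0,0.008,0,-1],[0,0,0.008,0,-1],[0,0,0.008,0,-1],[0,0,0,0,-1],[0,0,0,0,-1]]}}

```text
t: 30.85
ee_pos: [351.1, 146.7, 185.5]
orientation: [-2.44, -1.979, 0.001]
ft_force: [0.6, -0.8, -1.6]
width: 13.9
```

Run:
```python
from h import *
plan([351.1,146.7,102],-101.85)
a=shot('side','s21'); crop(a,'s21c',280,220,380,320,6)
```

```text
t 30.85 p [351.1 146.7 185.5] w 13.935503509968608 F [ 0.6 -0.8 -1.6]
[[ 2.066e-01  9.784e-01 -7.000e-04]
 [ 9.784e-01 -2.066e-01 -2.000e-04]
 [-3.000e-04 -7.000e-04 -1.000e+00]]
q [0.364 0.284 2.228 0.    0.63  0.572]
cur yaw(-x) -101.92035281121416 turn about tool z -0.001227888193720904
grasp [351.1 146.7 124.5] world shift [ -0.    0.  -22.5] tool shift m [0.     0.     0.0225]
```

View pics/s21c.png

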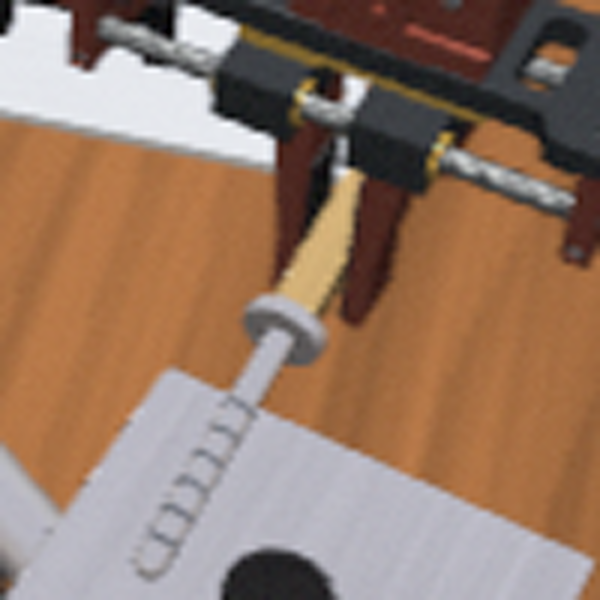

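Run:
```python
from h import *
d=ld('s21')
f=lambda U,V,s,u0,v0:((U+.5)/s-.5+u0,(V+.5)/s-.5+v0)
p0=np.array([351.1,146.7,124.2])
P=np.array([inplane(d,*f(U,V,6,280,220),p0,-101.9) for U,V in [(152,572),(175,525),(205,470),(240,405),(268,352)]]);print(P)
k=np.polyfit(P[:,0],P[:,1],1); print(np.degrees(np.arctan(k[0])),k)
for U,V in [(152,568),(240,405),(268,352)]: print(np.round(pix(d,*f(U,V,6,280,220)),1))
```

```text
[[-125.6  102.2]
 [-111.9  108.1]
 [ -93.   112.6]
 [ -70.5  118.4]
 [ -52.   123.8]]
15.74304639381659 [  0.28189816 138.55997295]
[376.3 274.4 110.3]
[365.4 217.1 120.1]
[361.8 197.6 123.7]
```

```bash
cat >> h.py <<'E'
def shaft(d,p,q,n=15):
    """depth points between pixels p,q (raw) ; returns pts"""
    out=[]
    for k in np.linspace(0,1,n):
        u=p[0]+(q[0]-p[0])*k; v=p[1]+(q[1]-p[1])*k
        out.append(pix(d,u,v))
    P=np.array(out); hd=np.hypot(*(P[:,:2]-P[0,:2]).T); return np.c_[P,hd]
E
python3 - <<'E'
from h import *
d=ld('s21')
f=lambda U,V,s,u0,v0:((U+.5)/s-.5+u0,(V+.5)/s-.5+v0)
S=shaft(d,f(155,562,6,280,220),f(272,345,6,280,220)); print(np.round(S,1))
k=np.polyfit(S[:,3],S[:,2],1); print(np.degrees(np.arctan(k[0])))
H=shaft(d,f(300,285,6,280,220),f(345,205,6,280,220),8); print(np.round(H,1))
E
```

```text
[[375.9 272.7 110.9   0. ]
 [374.6 269.1 113.9   3.8]
 [374.  261.7 112.2  11.1]
 [372.7 258.1 115.3  14.9]
 [372.  250.9 114.   22.1]
 [371.1 244.9 114.1  28.2]
 [369.8 241.  117.1  32.2]
 [368.9 234.6 116.9  38.7]
 [367.7 229.6 118.6  43.8]
 [366.7 223.5 119.   50. ]
 [365.5 218.8 121.   54.8]
 [364.6 212.  120.8  61.7]
 [363.5 206.1 121.6  67.7]
 [362.1 202.5 125.1  71.5]
 [361.2 195.1 124.4  79. ]]
9.381826410057965
[[357.9 173.8 130.    0. ]
 [357.  168.9 130.4   5. ]
 [356.1 164.6 131.5   9.4]
 [355.2 159.2 131.5  14.8]
 [354.3 154.6 132.3  19.5]
 [353.1 151.7 134.9  22.6]
 [352.3 146.  134.7  28.4]
 [351.3 141.  135.2  33.5]]
```

The depth map gives 9.4° remaining, so about 20 mm more to go.

>>> {"op": "send_rows", "data": {"rows": [[0,0,0.006,0,-1],[0,0,0.005,0,-1],[0,0,0.004,0,-1],[0,0,0.003,0,-1],[0,0,0,0,-1]]}}

```text
t: 31.4
ee_pos: [351.1, 146.6, 167.4]
orientation: [-2.44, -1.978, 0.001]
ft_force: [-0.3, -0.3, 1.3]
width: 13.5
```

Run:
```python
from h import *
plan([351.1,146.7,102],-101.85)
a=shot('side','s22'); crop(a,'s22c',280,220,380,320,6)
```

```text
t 31.4 p [351.1 146.6 167.4] w 13.490194318596627 F [-0.3 -0.3  1.3]
[[ 2.067e-01  9.784e-01 -7.000e-04]
 [ 9.784e-01 -2.067e-01 -2.000e-04]
 [-3.000e-04 -6.000e-04 -1.000e+00]]
q [0.364 0.327 2.238 0.    0.578 0.572]
cur yaw(-x) -101.92656952854794 turn about tool z -0.00133639037986176
grasp [351.  146.6 106.4] world shift [ 0.1  0.1 -4.4] tool shift m [0.0001 0.     0.0044]
```

View pics/s22c.png

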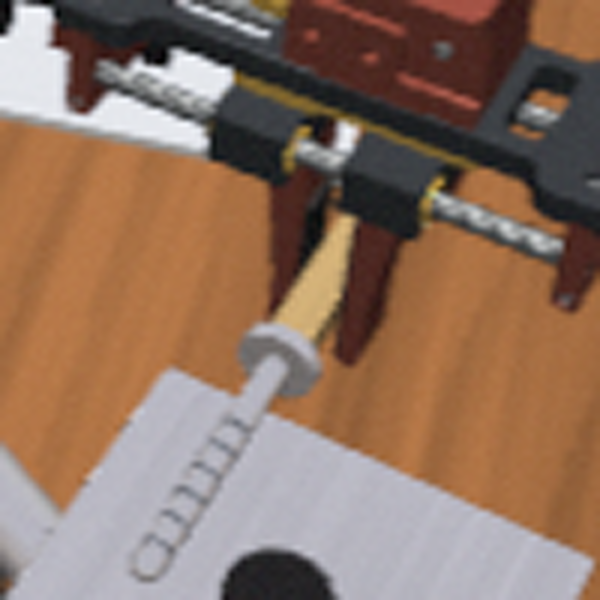

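Run:
```python
from h import *
d=ld('s22')
f=lambda U,V,s,u0,v0:((U+.5)/s-.5+u0,(V+.5)/s-.5+v0)
S=shaft(d,f(152,560,6,280,220),f(265,378,6,280,220)); print(np.round(S,1)[::3])
k=np.polyfit(S[:,3],S[:,2],1); print(np.degrees(np.arctan(k[0])))
H=shaft(d,f(300,315,6,280,220),f(340,235,6,280,220),8); print(np.round(H,1)[::2]); k=np.polyfit(H[:,3],H[:,2],1); print(np.degrees(np.arctan(k[0])))
```

```text
[[376.7 273.3 112.2   0. ]
 [373.9 256.8 110.7  16.7]
 [370.4 242.8 113.   31.1]
 [367.4 225.  111.3  49.1]
 [363.9 209.8 113.1  64.7]]
1.5925475330744174
[[356.7 173.3 116.7   0. ]
 [355.6 160.4 114.2  12.9]
 [354.4 148.8 113.4  24.5]
 [352.7 141.  116.5  32.5]]
2.712692020177684
```

Only about 2° is left. I'll go 3 mm lower, then lift straight up.

>>> {"op": "send_rows", "data": {"rows": [[0,0,0.002,0,-1],[0,0,0.001,0,-1],[0,0,0,0,-1],[0,0,0,0,-1]]}}

```text
t: 31.85
ee_pos: [351.2, 146.6, 165.0]
orientation: [2.44, 1.979, 0.0]
ft_force: [-0.4, -2.2, 3.6]
width: 14.1
```

>>> {"op": "send_rows", "data": {"rows": [[0,0,-0.01,0,-1],[0,0,-0.02,0,-1],[0,0,-0.03,0,-1],[0,0,-0.03,0,-1],[0,0,-0.02,0,-1]]}}

```text
t: 32.35
ee_pos: [351.4, 146.9, 277.2]
orientation: [2.44, 1.979, 0.003]
ft_force: [0.8, 0.4, -0.3]
width: 13.6
```

>>> {"op": "send_rows", "data": {"rows": [[-0.03,0,0,0,-1],[-0.04,0,0,0,-1],[-0.04,0,0,0,-1],[-0.02,0,0,0,-1],[0,0,0,0,-1]]}}

```text
t: 32.85
ee_pos: [323.5, 18.0, 275.3]
orientation: [2.443, 1.975, -0.0]
ft_force: [0.0, 0.6, -0.7]
width: 13.5
```

>>> {"op": "send_rows", "data": {"rows": [[0,0,0,0,-1],[0,0,0,0,-1],[0,0,0,0,-1]]}}

```text
t: 33.15
ee_pos: [324.6, 20.2, 275.0]
orientation: [-2.439, -1.981, -0.0]
ft_force: [0.2, 0.8, -1.1]
width: 13.9
```

Run:
```python
from h import *
st()
a=shot('side','s23'); crop(a,'s23c',260,150,400,270,5); b=shot('top','t23'); cv2.imwrite('pics/t23.png',b['color'])
```

```text
t 33.15 p [324.6  20.2 275. ] w 13.949834361710899 F [ 0.2  0.8 -1.1]
[[ 2.051e-01  9.787e-01  1.000e-04]
 [ 9.787e-01 -2.051e-01  1.000e-04]
 [ 1.000e-04  0.000e+00 -1.000e+00]]
q [0.025 0.006 2.263 0.    0.873 0.232]
```

View pics/s23c.png

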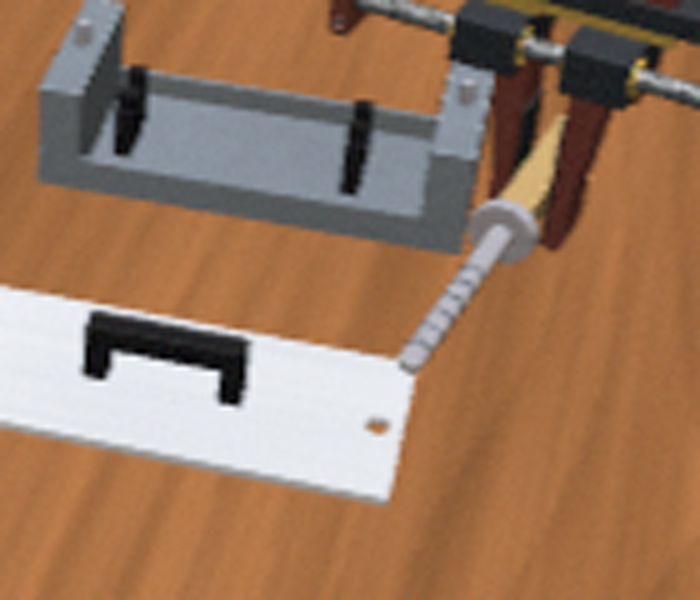

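View pics/s23.png

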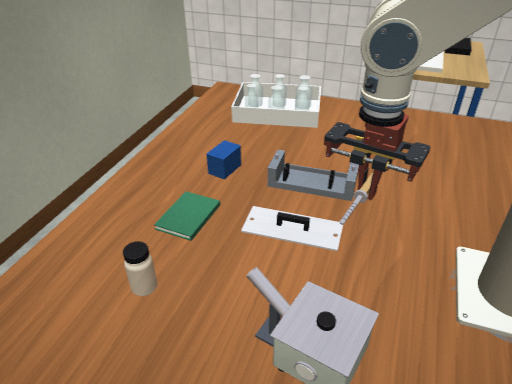

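View pics/t23.png

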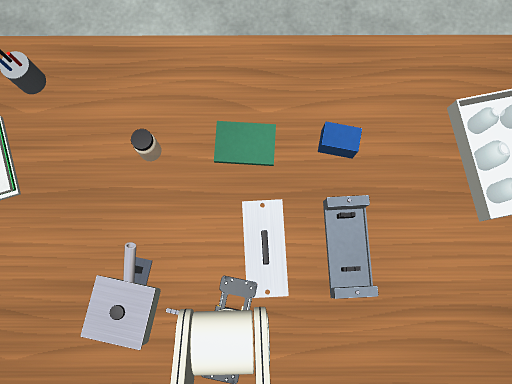

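Run:
```python
from h import *
d=ld('s23')
f=lambda U,V,s,u0,v0:((U+.5)/s-.5+u0,(V+.5)/s-.5+v0)
S=shaft(d,f(414,356,5,260,150),f(492,245,5,260,150)); print(np.round(S,1)[::3])
k=np.polyfit(S[:,3],S[:,2],1); print(np.degrees(np.arctan(k[0])))
H=shaft(d,f(517,190,5,260,150),f(552,135,5,260,150),8); print(np.round(H,1)[::2]); k=np.polyfit(H[:,3],H[:,2],1); print(np.degrees(np.arctan(k[0])))
```

```text
[[350.1 148.7 222.6   0. ]
 [347.1 132.8 221.6  16.2]
 [343.8 119.6 223.   29.8]
 [340.5 104.8 223.5  44.9]
 [337.3  87.  222.   63. ]]
-0.7564043300754877
[[331.5  40.9 223.7   0. ]
 [329.5  27.8 222.7  13.2]
 [327.4  16.3 222.9  24.9]
 [325.2   5.3 223.6  36.1]]
0.023476916790526825
```

Run:
```python
from h import *
b=ld('t23'); print('bar top',pix(b,265,247),'plate',[np.round(pix(b,*p),1) for p in [(252,215),(280,215),(252,285),(282,285)]])
a=ld('top0'); 
for p in [(245,143),(142,137),(342,132)]: print(np.abs(a['color'][p[1]-25:p[1]+25,p[0]-35:p[0]+30].astype(int)-b['color'][p[1]-25:p[1]+25,p[0]-35:p[0]+30]).max())
o,R=st(); print(np.abs(o['qvel']).max())
ctrl.close_job()
```

```text
bar top [484.92429385 -51.54991435  40.78744842] plate [array([566.3, -21. ,   4.6]), array([566.1, -90.2,   5.5]), array([399. , -19.4, 322.4]), array([395.8, -93.1,   4.6])]
3
5
5
t 33.25 p [324.5  20.1 274.8] w 13.696065264022788 F [-0.  -0.  -1.1]
[[ 2.050e-01  9.788e-01 -2.000e-04]
 [ 9.788e-01 -2.050e-01  0.000e+00]
 [ 0.000e+00 -2.000e-04 -1.000e+00]]
q [0.025 0.006 2.263 0.    0.873 0.232]
0.004776637864925298
the job is handed in; nothing more can be done
```

The job is done and handed in at 33.3 s of the 64 s. The hand-in gives no verdict, so what follows rests on my own checks.

**What I did**
1. I lifted the cover off its pins, set it down flat on the free desk beside the box, and let go.
2. I took the rod out by its handle. The tool can only yaw, so I tilted the rod in the grip by pressing its handle end on the tank's edge, to about 35°.
3. I slid it down the tube until the collar stopped against the mouth and held it there over half a second.
4. I drew it right out, then levelled it by pressing the shaft flat on the tank top.

**Last checks**
- **Collar:** pressing further raised the force to about 10 N with no further motion, and the picture showed the collar flush on the rim.
- **Rod at the end:** level within about 1° by the depth map (shaft -0.8°, handle 0.0°), about 218 mm above the desk, and at rest. The jaws stand at 13.7 mm on the 14 mm handle. It is well clear of everything else.
- **Cover:** plate top at about 5 mm at three points. A fourth sample landed on the gripper and read 322 mm, so it doesn't count. The bar top read 41 mm against 38 mm expected, the same +2–3 mm depth offset seen before the cover was moved.
- **Book, bottle and carton:** the image is unchanged at all three.

**What disagreed:** The first tilt press gave only about 23° because the handle slid a few millimetres in the pads, so I pressed a second time. One single-camera angle estimate during levelling (15.7°) was wrong because the camera was nearly in line with the rod. I used the depth reading of 9.4° instead.

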